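Rotate the dressing jars in the chilled garnish well

ROBOT

A 7-joint arm with a two-finger parallel gripper is mounted at the origin on the work surface. World frame = base frame: x ahead of the robot, y to its left, z up, the work surface at z = 0. Lengths are in m, angles in degrees, forces in N, time in s.
With the tool pointing down it reaches from about 0.425 to 0.95 m from the base axis. Payload 4.7 kg.
Tool frame: the origin (TCP) lies on the centre line of the jaws, within the pads' length; the fingertips stand 25 mm ahead of it and the grasp point (between the pads) lies 6 mm ahead of it (robot.tip_extent is the distance from the TCP to the fingertips, in m); z points along the fingers, y is the direction in which the jaws open and shut (so a half turn about z gives the same grasp; the last joint's range is limited). The gripper opens to 87 mm and grips with 3 to 60 N. Pads are 19 mm wide; open, the fingers measure 117 mm over their backs; the gripper's body (75 mm by 190 mm) begins 51 mm behind the grasp point.
Start: joints at [-78.948, 26.849, -2.785, 87.806, 1.381, 65.374, -4.715], TCP at [0.148, 0.658, 0.214] pointing down, gripper open.
Joint ranges: [-148.3, 148.3], [-19.14, 114.17], [-79.39, 73.82], [5.75, 140.21], [-59.74, 239.74], [12.07, 113.84], [-152.46, 152.46]. Speed limits (degrees/s): [147.25, 147.25, 180, 180, 180, 180, 180].

INTERFACE

Orientations are given as a 3x3 rotation matrix whose columns are the frame's x, y, z axes.
In Python, from workcell import robot gives the robot as it stands. The module is installed in compiled form; this text tells all that it offers.
- The arm moves only by the tool arm_command, never from a script. Its argument "deltas" is a list of rows, each a list of 5 numbers: the closure, from -1 (fully open) to 1 (shut), so that 0 is half open, then the shift along the tool's x, y, z in cm, then the turn about the tool's z in degrees. A call has 1 to 12 rows; each row shifts and turns the commanded pose from where the row before left it, along the tool's axes as they then stand; what a row does not reach is not made up. A row lasts 1/12 s, in which the tool goes at most 41.7 mm and 7.16 degrees, less where a joint would pass 70% of its speed; a pose out of reach is approached as far as the arm can. A call is refused whole if a number of a shift passes 4.17 or a number of a turn 7.16, either way. A call with a gripper value outside its range is refused whole. The fingers move at their own pace and stop on an object; "force" is the grip in N (left out, the last holds). Time passes only in rows, so rows that do not move let the fingers close. It gives the time, the measured TCP pose, the force and the opening at its end, in the units of the state.
- robot.read_state(): the state, without advancing time (a new reading comes with each control period).
- robot.get_image(name): name is "side" or "top"; returns a dict with "image" (480x640x3 uint8, red, green, blue), "depth" (480x640 float32, m along the optical axis (not along the pixel's ray), 0 where there is no reading), "mtx" (3x3 intrinsics, pixels), "origin" and "rotation" of the camera in the world. Camera axes: x right, y up, looking along -z (the intrinsics and any distortion apply to the point x, -y, -z); pixel columns grow to the right and rows downward; lengths in m; the calibration is good to about 2 mm. A picture is of the moment at which its call begins.
- robot.finish_job(): hands the job in, once; it reports no verdict.
The state is a dict: "time_s": time; "joints": joint angles; "qd": joint speeds; "joint_efforts": joint torques, N m; "ee_pos": TCP position; "eef_rot": TCP orientation; "wrist_force": force on the tool from outside, world axes, zero at the start; "moment": the same for the moment, N m; "finger_gap": opening from 0.0 (shut) to 1.0 (fully open).
Only numpy, scipy, OpenCV 4.12 (cv2) and the standard library are available. Lean on these libraries where they do the work, as an engineer would, in place of code of your own. Each camera call takes 0.05 s, during which the arm holds its last target. There are 200 camera calls.

TASK

Change over the dressing in the chilled garnish well: slide its clear cover fully open, reach down into the deep narrow pan and lift out all of yesterday's red-lidded jars, standing them upright in the blue tray. Stand the fresh green-lidded jars from the counter upright on the bottom of that same pan, then slide the cover fully shut to keep the cold in. Leave the white-lidded jars in the other pan where they are.

Things in the scene. Friction and masses are not known exactly. Their poses are not given: they have to be found in the camera images.
- well: Chilled garnish well, a fixed stainless box 280 mm (x) by 410 mm (y), flat deck 153 mm above the counter; origin under its centre, on the counter. Its right half (its -y) is the open bay with two narrow pans side by side in x; its left half (+y) is closed deck. Two tracks along its y at x = -131 and +131 mm, tops at 163 mm, carry the cover.
- bay (a point): Centre of the bay at deck height (well frame x 0, y -95, z 153 mm); axes as the well's.
- cover (a joint): Position in m of the clear sliding cover (244 mm in x, 190 mm in y, 5 mm thick, underside at 156 mm) along the well's +y: 0 = fully shut over both pans, 0.190 = fully open, parked over the left deck. Sliding takes 2 to 4 N; it stays where it is left.
- cover_grip (a point): Centre of the cover's black grip bar, moving with the cover: 110 mm long along the well's x, 12 mm wide (y), 12 mm high, 23 mm of free space below it except at the posts near its ends (x = -49 and +49 mm); pinch it from above across its width. Axes as the well's.
- pan: Deep narrow steel pan with the red-lidded jars, fixed in the bay beside its twin (nearer to or farther from the robot, it varies): inside 99 mm wide (x), 167 mm long (y), 97.5 mm deep, walls 2.5 mm. Origin under its centre; inner floor at z = 2.5 mm, rim at z = 100 mm (153 mm above the counter). Axes as the well's.
- pan_other: The twin pan in the bay, same size and frame, holding the white-lidded jars.
- tray: Blue plastic collecting tray on the counter, loose, 0.9 kg: 180 mm (x) by 270 mm (y), rim 12 mm high and 4 mm thick, inner floor 4 mm above its origin, which is the centre of its underside.
- old1: Red-lidded (yesterday's) jar, a glass cylinder 40 mm in diameter and 66 mm tall overall, about 0.14 kg; origin at the centre of its underside, z up through its lid when it stands. If present, it stands on the floor of 'pan' in a row along the pan's length, its lid 33 mm below the rim.
- old2: Red-lidded (yesterday's) jar, a glass cylinder 40 mm in diameter and 66 mm tall overall, about 0.14 kg; origin at the centre of its underside, z up through its lid when it stands. If present, it stands on the floor of 'pan' in a row along the pan's length, its lid 33 mm below the rim.
- old3: Red-lidded (yesterday's) jar, a glass cylinder 40 mm in diameter and 66 mm tall overall, about 0.14 kg; origin at the centre of its underside, z up through its lid when it stands. If present, it stands on the floor of 'pan' in a row along the pan's length, its lid 33 mm below the rim.
- new1: Green-lidded (fresh) jar, a glass cylinder 40 mm in diameter and 66 mm tall overall, about 0.14 kg; origin at the centre of its underside, z up through its lid when it stands. If present, it stands on the counter.
- new2: Green-lidded (fresh) jar, a glass cylinder 40 mm in diameter and 66 mm tall overall, about 0.14 kg; origin at the centre of its underside, z up through its lid when it stands. If present, it stands on the counter.
- new3: Green-lidded (fresh) jar, a glass cylinder 40 mm in diameter and 66 mm tall overall, about 0.14 kg; origin at the centre of its underside, z up through its lid when it stands. If present, it stands on the counter.
- vin1: White-lidded jar, a glass cylinder 40 mm in diameter and 66 mm tall overall, about 0.14 kg; origin at the centre of its underside, z up through its lid when it stands. It stands on the floor of 'pan_other' and stays there.
- vin2: White-lidded jar, a glass cylinder 40 mm in diameter and 66 mm tall overall, about 0.14 kg; origin at the centre of its underside, z up through its lid when it stands. It stands on the floor of 'pan_other' and stays there.

How it is judged:
By the outcome, as a careful person would: the job done as asked, in the order asked, and still so for the second after the job is handed in, with the robot touching nothing.
Of old1, old2, old3 only 2 to 3 are there at a start; the rules pass over those that are not, and their reading is None.
Of new1, new2, new3 only 2 to 3 are there at a start; the rules pass over those that are not, and their reading is None.
At some moment in a run one of tray, new1, new2, new3 may be knocked a few centimetres aside while the robot is not near it.
It also fails if it takes over 210 s, if anything falls off the work surface, if the arm or the gripper's body presses on something with over 40 N, if the wrist force passes 120 N, or if a joint passes its speed limit or range.

## Working session

There is one attempt and no reset: what is moved stays moved. The work goes in short steps, Python scripts to look and compute and a tool call to move; the robot and the scene stay as the last step left them, time stands still between calls to the robot, and variables do not carry over. Pictures are saved under pics/ and viewed, about 12 in all and at most 16, crops included, and the job is handed in when it is done.

Besides the shell and the picture viewer there is one more tool, called after ">>>" by a JSON object that holds its "fn" and its "kwargs". arm_command: Moves the arm, as the interface text tells. Its arguments: {"type":"object","properties":{"deltas":{"type":"array","items":{"type":"array","items":{"type":"number"}}},"force":{"type":"number"}},"required":["deltas"]}

```bash
mkdir -p pics; ls; cat > h.py <<'E'
import numpy as np, cv2
from workcell import robot
def grab(n,tag):
    d=robot.get_image(n); np.savez('pics/%s.npz'%tag,**{k:d[k] for k in('image','depth','mtx','origin','rotation')})
    cv2.imwrite('pics/%s.png'%tag,d['image'][:,:,::-1]); return d
def px(d,u,v,z=None):
    K=np.array(d['mtx']);r=np.array([(u-K[0,2])/K[0,0],-(v-K[1,2])/K[1,1],-1.])
    R=np.array(d['rotation']);o=np.array(d['origin']);w=R@r
    if z is None: return o+w*float(d['depth'][int(v),int(u)])
    return o+w*(z-o[2])/w[2]
E
python3 - <<'E'
from h import *
a=grab('top','t0');b=grab('side','s0')
print(a['origin'],a['rotation'],a['mtx'],b['origin'])
s=robot.read_state();print(s)
E
```

```text
pics
[ 0.38686081 -0.11282228  1.0219388 ] [[-0.01186802  0.98699021 -0.16034175]
 [-0.99947586 -0.01653912 -0.02782903]
 [-0.03011889  0.15992744  0.98666918]] [[473.62077191   0.         323.04515844]
 [  0.         473.62077191 238.41193039]
 [  0.           0.           1.        ]] [ 0.1840109  -0.52947204  0.66884239]
{'time_s': 0.1, 'joints': array([-78.94598146,  26.89119302,  -2.78547073,  87.86603505,
         1.38187846,  65.37340935,  -4.71500856]), 'qd': array([-0.01562674, -0.11405748,  0.04777742, -0.21751514,  0.10363796,
       -0.00702966,  0.03080714]), 'joint_efforts': array([ 1.48436275e-04, -5.09172106e+01, -8.13186402e-02, -2.36827272e+01,
       -6.14887057e-02,  3.45084246e-02,  8.87125202e-05]), 'ee_pos': array([0.14837076, 0.65794108, 0.21322823]), 'eef_rot': array([[-9.75510363e-01,  2.19953257e-01, -3.09174460e-04],
       [ 2.19953464e-01,  9.75508944e-01, -1.66524998e-03],
       [-6.46747045e-05, -1.69247260e-03, -9.99998566e-01]]), 'wrist_force': array([-0.45911618, -0.08174903,  0.47121199]), 'moment': array([-0.02383254,  0.01428008,  0.00744089]), 'finger_gap': 1.0003198381691578}
```

View pics/t0.png

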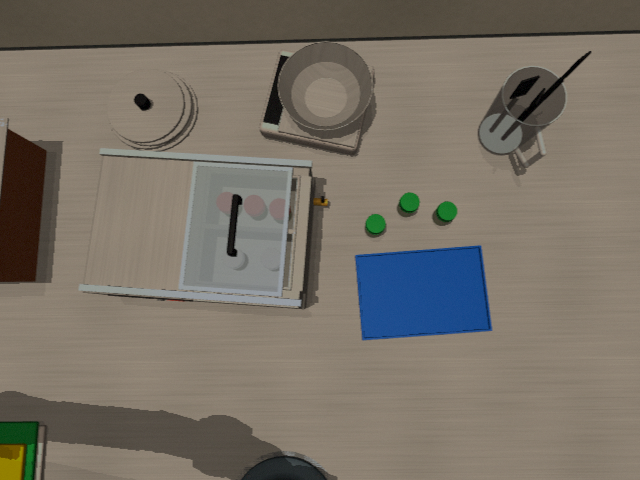

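View pics/s0.png

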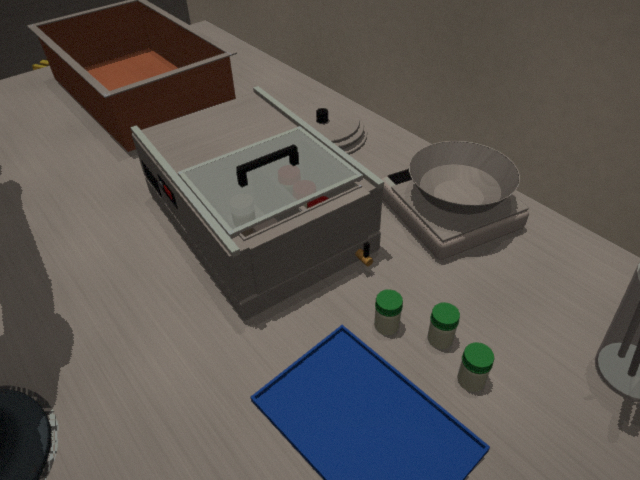

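The top view shows the well left of centre with its cover slightly open: grip bar about (236,196)–(232,254), three red lids (224–278, ~207), two white. There are three green lids at (375,224), (409,203) and (447,212), and the blue tray at about (423,292). The side view agrees.

```bash
cat >> h.py <<'E'
def blobs(d,lo,hi,z,amin=60):
    hsv=cv2.cvtColor(np.array(d['image']),cv2.COLOR_RGB2HSV);m=cv2.inRange(hsv,lo,hi)
    n,l,s,c=cv2.connectedComponentsWithStats(m)
    return [(c[i].round(1),s[i,4],px(d,*c[i],z=z).round(4),px(d,*c[i]).round(3)) for i in range(1,n) if s[i,4]>amin]
E
python3 - <<'E'
from h import *
d=dict(np.load('pics/t0.npz'))
for b in blobs(d,(45,120,40),(75,255,255),.066): print('green',b)
for b in blobs(d,(105,150,60),(125,255,255),.008,2000): print('tray',b)
hsv=cv2.cvtColor(d['image'],cv2.COLOR_RGB2HSV);m=cv2.inRange(hsv,(105,150,60),(125,255,255))
c=max(cv2.findContours(m,0,1)[0],key=cv2.contourArea);bx=cv2.boxPoints(cv2.minAreaRect(c))
print('traycorners',[px(d,*p,z=.012)[:2].round(3) for p in bx])
for n,u,v,z in [('fl',101,151,.163),('fr',312,162,.163),('nl',80,290,.163),('nr',302,304,.163),('gripF',237,196,.196),('gripN',231,255,.196),('cvr',293,168,.161),('cvl',192,164,.161)]:
    print(n,px(d,u,v,z=z).round(4),px(d,u,v).round(3))
for s,p in(('t0',(180,140,330,310)),):
    im=d['image'][p[1]:p[3],p[0]:p[2],::-1];cv2.imwrite('pics/c0.png',cv2.resize(im,None,fx=3.5,fy=3.5,interpolation=2)[:600])
E
```

```text
green (array([408.9, 202.3]), np.int32(316), array([ 0.6145, -0.2637,  0.066 ]), array([ 0.615, -0.264,  0.065]))
green (array([446.1, 211.3]), np.int32(322), array([ 0.5942, -0.3388,  0.066 ]), array([ 0.594, -0.339,  0.065]))
green (array([375. , 223.9]), np.int32(313), array([ 0.5705, -0.1927,  0.066 ]), array([ 0.571, -0.193,  0.066]))
green (array([ 21.2, 441. ]), np.int32(1104), array([0.1521, 0.5071, 0.066 ]), array([0.142, 0.535, 0.023]))
tray (array([422.2, 292.6]), np.int32(10862), array([ 0.432 , -0.2928,  0.008 ]), array([ 0.432, -0.294,  0.004]))
traycorners [array([ 0.514, -0.153]), array([ 0.531, -0.428]), array([ 0.353, -0.43 ]), array([ 0.335, -0.162])]
fl [0.7039 0.3365 0.163 ] [0.703 0.336 0.165]
fr [ 0.673  -0.0695  0.163 ] [ 0.673 -0.069  0.162]
nl [0.4381 0.3585 0.163 ] [0.438 0.359 0.161]
nr [ 0.4075 -0.0493  0.163 ] [ 0.41  -0.042  0.068]
gripF [0.6012 0.0648 0.196 ] [0.602 0.065 0.194]
gripN [0.4941 0.0736 0.196 ] [0.497 0.078 0.176]
cvr [ 0.6626 -0.0333  0.161 ] [ 0.666 -0.032  0.151]
cvl [0.6747 0.1597 0.161 ] [0.678 0.163 0.152]
```

View pics/c0.png

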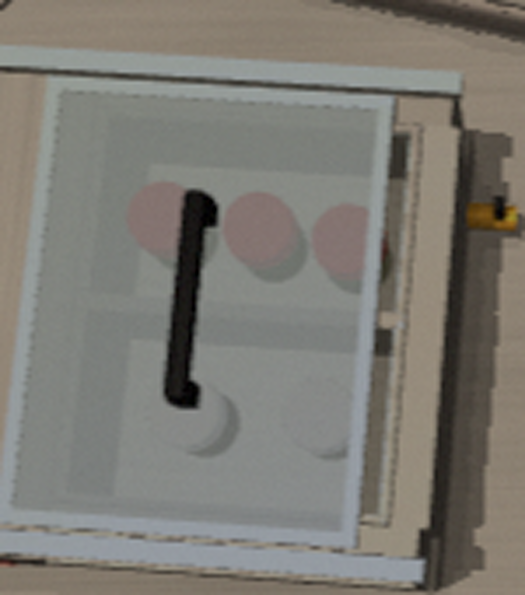

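The cover is about 22 mm open. The well yaw is about -4.3°, with its centre near (0.556, 0.144), so the red pan is the far one. I'll lift, align the jaws with the well's y and head for the grip.

>>> {"fn": "arm_command", "kwargs": {"deltas": [[-1, 0, 0, -3, -2.8], [-1, 0, 0, -3, -2.8], [-1, 0, 0, -3, -2.8], [-1, -2.46, -3.09, 0, 0], [-1, -2.46, -3.09, 0, 0], [-1, -2.46, -3.09, 0, 0], [-1, -2.46, -3.09, 0, 0], [-1, -2.46, -3.09, 0, 0], [-1, -2.46, -3.09, 0, 0], [-1, -2.46, -3.09, 0, 0], [-1, -2.46, -3.09, 0, 0], [-1, -2.46, -3.09, 0, 0]], "force": 20}}

```text
time_s: 1.1
ee_pos: [0.3489, 0.3625, 0.3039]
eef_rot: [[-0.997, 0.075, -0.0], [0.075, 0.997, -0.0], [0.0, -0.0, -1.0]]
wrist_force: [0.8, 0.4, -0.8]
finger_gap: 1.002
```

```bash
cat >> h.py <<'E'
C=np.array([.5556,.144]);A=np.array([.997,-.075]);B=np.array([.075,.997])
def go(x,y,z,yaw=None):
    "print shift left in tool axes (cm)"
    s=robot.read_state();p=np.array(s['ee_pos']);R=np.array(s['eef_rot'])
    print('t %.1f tcp %s toolx %s tooly %s shift %s F %s gap %.3f q1,7 %s'%(s['time_s'],p.round(4),R[:2,0].round(3),R[:2,1].round(3),(R.T@(np.array([x,y,z])-p)*100).round(2),np.round(s['wrist_force'],1),s['finger_gap'],np.round([s['joints'][0],s['joints'][6]])))
E
python3 -c "
from h import *
go(.5477,.0692,.30)"
```

```text
t 1.1 tcp [0.3489 0.3625 0.3039] toolx [-0.997  0.075] tooly [0.075 0.997] shift [-22.02 -27.75   0.39] F [ 0.8  0.4 -0.8] gap 1.002 q1,7 [-55.  35.]
```

>>> {"fn": "arm_command", "kwargs": {"deltas": [[-1, -2.45, -3.08, 0, 0], [-1, -2.45, -3.08, 0, 0], [-1, -2.45, -3.08, 0, 0], [-1, -2.45, -3.08, 0, 0], [-1, -2.45, -3.08, 0, 0], [-1, -2.45, -3.08, 0, 0], [-1, -2.45, -3.08, 0, 0], [-1, -2.45, -3.08, 0, 0], [-1, -2.4, -3.1, 0, 0], [0, 0, 0, 3, 0], [0, 0, 0, 3, 0], [0, 0, 0, 0, 0]]}}

```text
time_s: 2.1
ee_pos: [0.5431, 0.0702, 0.2385]
eef_rot: [[-0.997, 0.077, -0.011], [0.077, 0.997, -0.003], [0.011, -0.004, -1.0]]
wrist_force: [-1.2, 0.3, -0.4]
finger_gap: 0.852
```

```bash
python3 -c "
from h import *
go(.5477,.0692,.196)
d=grab('side','s1');i=d['image'][80:260,120:400,::-1];cv2.imwrite('pics/c1.png',cv2.resize(i,None,fx=2.5,fy=2.5))"
```

```text
t 2.1 tcp [0.5431 0.0702 0.2385] toolx [-0.997  0.077] tooly [0.077 0.997] shift [-0.51 -0.05  4.24] F [-1.2  0.3 -0.4] gap 0.852 q1,7 [-29.  79.]
```

View pics/c1.png

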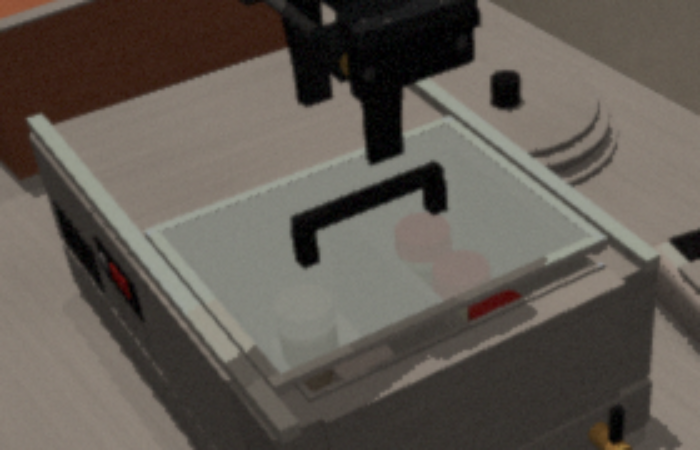

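The crop shows the fingers straddling the bar from above, so I'll descend and pinch it.

>>> {"fn": "arm_command", "kwargs": {"deltas": [[0, 0, 0, 2.1, 0], [0, 0, 0, 2.1, 0], [0, 0, 0, 0, 0], [1, 0, 0, 0, 0], [1, 0, 0, 0, 0], [1, 0, 0, 0, 0], [1, 0, 0, 0, 0], [1, 0, 0, 0, 0], [1, 0, 0, 0, 0]], "force": 25}}

```text
time_s: 2.9
ee_pos: [0.5471, 0.0715, 0.2027]
eef_rot: [[-0.997, 0.075, 0.001], [0.075, 0.997, 0.0], [-0.001, 0.001, -1.0]]
wrist_force: [-0.7, -0.1, 0.5]
finger_gap: 0.136
```

>>> {"fn": "arm_command", "kwargs": {"deltas": [[1, 0, 1, 0, 0], [1, 0, 2, 0, 0], [1, 0, 2, 0, 0], [1, 0, 2, 0, 0], [1, 0, 2, 0, 0], [1, 0, 2, 0, 0], [1, 0, 2, 0, 0], [1, 0, 2, 0, 0], [1, 0, 1, 0, 0], [1, 0, 0.5, 0, 0], [1, 0, 0, 0, 0]]}}

```text
time_s: 3.82
ee_pos: [0.559, 0.2372, 0.2019]
eef_rot: [[-0.997, 0.073, -0.0], [0.073, 0.997, 0.0], [0.0, -0.0, -1.0]]
wrist_force: [0.2, 0.1, -0.4]
finger_gap: 0.005
```

```bash
python3 -c "
from h import *
go(*(C+.095*B),.2027)
d=grab('top','t1');i=d['image'][130:320,60:340,::-1];cv2.imwrite('pics/c2.png',cv2.resize(i,None,fx=2.8,fy=2.8))"
```

```text
t 3.8 tcp [0.559  0.2372 0.2019] toolx [-0.997  0.073] tooly [0.073 0.997] shift [-0.36  0.18 -0.08] F [ 0.2  0.1 -0.4] gap 0.005 q1,7 [-40.  65.]
```

View pics/c2.png

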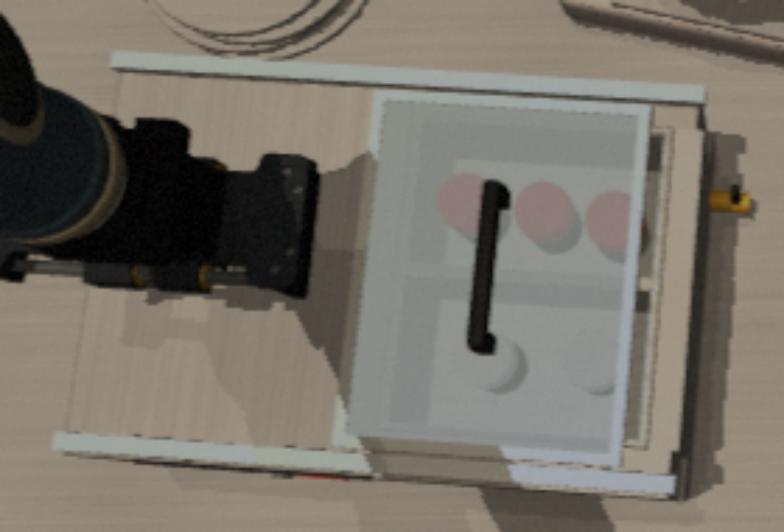

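The cover did not move, because the fingers came off the bar. I'll check the heights before trying again.

```bash
python3 -c "
from h import *
print(robot.tip_extent)
d=dict(np.load('pics/t1.npz'))
for v in range(200,254,6):
  u=int(236-(v-196)*5/59)
  p=[px(d,u+k,v) for k in (-2,-1,0,1,2)]; b=max(p,key=lambda q:q[2]); print(u,v,b.round(4))
d=grab('side','s2');i=d['image'][40:260,100:400,::-1];cv2.imwrite('pics/c3.png',cv2.resize(i,None,fx=2.5,fy=2.5))"
```

```text
0.025
235 200 [0.5936 0.0699 0.1969]
235 206 [0.5824 0.0642 0.1971]
234 212 [0.5713 0.0657 0.1977]
234 218 [0.5609 0.0714 0.1955]
233 224 [0.5497 0.0709 0.1967]
233 230 [0.5386 0.0704 0.1981]
232 236 [0.5282 0.0708 0.1954]
232 242 [0.5174 0.0724 0.1955]
231 248 [0.5064 0.0718 0.197 ]
```

View pics/c3.png

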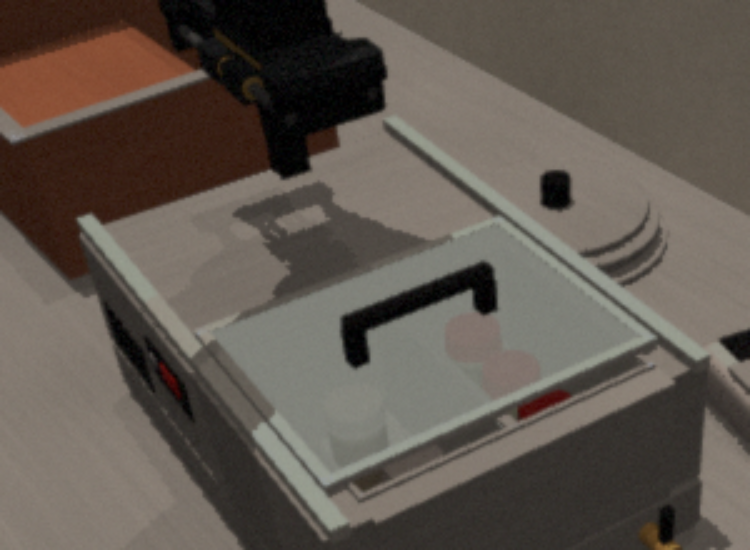

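```bash
python3 -c "
from h import *
d=dict(np.load('pics/s2.npz'))
R=d['rotation'];o=d['origin'];K=d['mtx']
for z in (.17,.177,.187,.197,.207,.217):
  c=R.T@(np.array([.559,.2372,z])-o); print(z,K[0,2]+K[0,0]*c[0]/-c[2],K[1,2]-K[1,1]*c[1]/-c[2])
for uv in ((216,108),(214,106),(217,104)): print(px(d,*uv).round(4))
go(.559,.2372,.2)
"
```

```text
0.17 219.8633595651002 126.89789240630243
0.177 219.27102917012127 123.55380936349808
0.187 218.41447924536078 118.71803847787787
0.197 217.54549790713182 113.81208433080369
0.207 216.6638125449051 108.83440786188638
0.217 215.76914251862917 103.78342467895969
[0.5518 0.2245 0.2166]
[0.5502 0.2277 0.2198]
[0.5557 0.2258 0.2225]
t 3.9 tcp [0.5593 0.2347 0.202 ] toolx [-0.997  0.076] tooly [0.076 0.997] shift [0.05 0.24 0.2 ] F [ 0.9 -0.8 -0.4] gap 0.007 q1,7 [-40.  65.]
```

```bash
python3 -c "
from h import *
d=dict(np.load('pics/s2.npz'))
for u,v in ((200,166+1),(260,166),(240,169),(265,164),(270,158),(280,155)): pass
# dark bar pixels in side
g=d['image'].sum(2)
for u in (250,260,270,280):
  vs=[v for v in range(140,185) if g[v,u]<110]; print(u,vs[:1],vs[-1:],[px(d,u,v).round(4) for v in vs[1:8:2]])
for u in (210,214,218):
  vs=[v for v in range(85,120) if g[v,u]<110]; print(u,vs[-1],[px(d,u,v).round(4) for v in vs[-5:]])
e=dict(np.load('s1.npz' if 0 else 'pics/s1.npz'));g=e['image'].sum(2)
for u in (270,274,278):
  vs=[v for v in range(100,150) if g[v,u]<110]; print('s1',u,vs[-1],[px(e,u,v).round(4) for v in vs[-4:]])
"
```

```text
250 [162] [169] [array([0.5188, 0.0718, 0.1958]), array([0.5164, 0.0685, 0.1948]), array([0.5148, 0.0665, 0.1929]), array([0.5148, 0.0673, 0.1885])]
260 [158] [165] [array([0.5368, 0.0702, 0.196 ]), array([0.5347, 0.0673, 0.1947]), array([0.5336, 0.0662, 0.1919]), array([0.5333, 0.0665, 0.1881])]
270 [154] [161] [array([0.5552, 0.0686, 0.1963]), array([0.5531, 0.0658, 0.1948]), array([0.552 , 0.0647, 0.192 ]), array([0.5513, 0.0642, 0.1887])]
280 [150] [157] [array([0.5745, 0.0678, 0.1958]), array([0.5734, 0.0666, 0.193 ]), array([0.5716, 0.0644, 0.1911]), array([0.5705, 0.0632, 0.1883])]
210 108 [array([0.5476, 0.2364, 0.2211]), array([0.5485, 0.2392, 0.2176]), array([0.5482, 0.2391, 0.2158]), array([0.548 , 0.2397, 0.2137]), array([0.5481, 0.2405, 0.2113])]
214 110 [array([0.5502, 0.2277, 0.2198]), array([0.5496, 0.2271, 0.2183]), array([0.5491, 0.2267, 0.2168]), array([0.5492, 0.2277, 0.2143]), array([0.5479, 0.2257, 0.2137])]
218 109 [array([0.5572, 0.2257, 0.22  ]), array([0.5564, 0.2247, 0.2188]), array([0.5561, 0.2248, 0.2169]), array([0.557 , 0.2272, 0.2136]), array([0.5562, 0.2263, 0.2123])]
s1 270 144 [array([0.53  , 0.0239, 0.2549]), array([0.5292, 0.0229, 0.254 ]), array([0.5297, 0.0239, 0.2516]), array([0.5305, 0.0255, 0.2488])]
s1 274 142 [array([0.5381, 0.0253, 0.2542]), array([0.5361, 0.0223, 0.2548]), array([0.5379, 0.0254, 0.2509]), array([0.5365, 0.0235, 0.2506])]
s1 278 141 [array([0.5444, 0.0239, 0.254 ]), array([0.5439, 0.0234, 0.2527]), array([0.5439, 0.0237, 0.2509]), array([0.5418, 0.0207, 0.2514])]
```

```bash
python3 -c "
from h import *
d=dict(np.load('pics/s2.npz'));e=dict(np.load('pics/s1.npz'))
for v in range(56,112,3): print(v,px(d,214,v).round(3),px(d,225,v).round(3), px(d,246,v).round(3),'|',px(e,274,v+33).round(3))
"
```

```text
56 [0.545 0.186 0.326] [0.561 0.179 0.323] [0.586 0.157 0.323] | [ 0.515 -0.023  0.361]
59 [0.543 0.183 0.322] [0.555 0.17  0.323] [0.581 0.15  0.322] | [ 0.514 -0.023  0.357]
62 [0.537 0.172 0.323] [0.55  0.162 0.323] [0.574 0.139 0.323] | [ 0.514 -0.023  0.353]
65 [0.532 0.164 0.323] [0.544 0.152 0.323] [0.572 0.137 0.319] | [ 0.515 -0.021  0.347]
68 [0.526 0.155 0.323] [0.538 0.143 0.323] [0.571 0.137 0.315] | [ 0.514 -0.021  0.343]
71 [0.52  0.145 0.323] [0.536 0.141 0.32 ] [0.573 0.141 0.308] | [ 0.517 -0.016  0.336]
74 [0.519 0.144 0.319] [0.536 0.142 0.314] [0.575 0.145 0.301] | [ 0.517 -0.015  0.331]
77 [0.518 0.144 0.315] [0.537 0.144 0.309] [0.573 0.144 0.297] | [ 0.517 -0.015  0.327]
80 [0.518 0.146 0.309] [0.536 0.145 0.304] [0.574 0.147 0.29 ] | [ 0.517 -0.015  0.322]
83 [0.517 0.145 0.305] [0.537 0.148 0.297] [0.573 0.147 0.286] | [ 0.517 -0.014  0.318]
86 [0.519 0.151 0.297] [0.537 0.15  0.292] [0.573 0.147 0.28 ] | [0.537 0.019 0.291]
89 [0.519 0.152 0.292] [0.537 0.151 0.286] [ 0.846  0.625 -0.002] | [0.537 0.02  0.285]
92 [0.518 0.152 0.287] [0.536 0.15  0.282] [0.833 0.605 0.001] | [0.538 0.022 0.279]
95 [0.518 0.153 0.282] [0.741 0.55  0.046] [0.678 0.335 0.153] | [0.538 0.023 0.274]
98 [0.551 0.224 0.236] [0.739 0.547 0.04 ] [0.67  0.323 0.154] | [0.537 0.022 0.27 ]
101 [0.551 0.226 0.23 ] [0.737 0.547 0.033] [0.665 0.316 0.152] | [0.539 0.025 0.262]
104 [0.55  0.225 0.225] [0.625 0.332 0.153] [0.657 0.303 0.154] | [0.539 0.025 0.257]
107 [0.55  0.227 0.218] [0.618 0.32  0.154] [0.652 0.296 0.152] | [0.536 0.022 0.255]
110 [0.548 0.226 0.214] [0.613 0.312 0.153] [0.645 0.285 0.152] | [0.536 0.023 0.25 ]
```

The images agree with each other, and they show the true fingertip about 35 mm higher than the reported TCP z implies. The bar reads 0.196 as it should, and body-to-tip measures 70 mm as specified. So the reported z carries a bias: true z ≈ reported + 0.0345. The first pinch closed above the bar. I'll use the camera-corrected heights from here.

>>> {"fn": "arm_command", "kwargs": {"deltas": [[0, 0, 0, -0.5, 0], [0, 0, -3.3, 0, 0], [0, 0, -3.3, 0, 0], [0, 0, -3.3, 0, 0], [0, 0, -3.3, 0, 0], [0, 0, -3.4, 0, 0], [0, 0, 0, 0, 0], [0, 0, 0, 1.5, 0], [0, 0, 0, 1.0, 0], [0, 0, 0, 0, 0]]}}

```text
time_s: 4.75
ee_pos: [0.5452, 0.0697, 0.1804]
eef_rot: [[-0.997, 0.076, -0.004], [0.076, 0.997, -0.001], [0.004, -0.001, -1.0]]
wrist_force: [-1.1, 0.2, -0.1]
finger_gap: 0.493
```

```bash
cat >> h.py <<'E'
def proj(d,p):
    c=d['rotation'].T@(np.array(p)-d['origin']);K=d['mtx'];return np.array([K[0,2]+K[0,0]*c[0]/-c[2],K[1,2]-K[1,1]*c[1]/-c[2]])
def fin(tag):
    "side view: near-finger tip row band, x extent of the front face and lowest z"
    d=grab('side',tag);s=robot.read_state();p=np.array(s['ee_pos']);R=np.array(s['eef_rot'])
    P=d['origin']+np.einsum('ij,hwj->hwi',d['rotation'],np.dstack([(np.arange(640)[None,:]-d['mtx'][0,2])/d['mtx'][0,0]+np.zeros((480,1)),-(np.arange(480)[:,None]-d['mtx'][1,2])/d['mtx'][1,1]+np.zeros((1,640)),-np.ones((480,640))])*d['depth'][:,:,None])
    L=(P-p)@R; dark=(d['image'].astype(int).sum(2)<140)&(abs(L[:,:,0])<.03)&(abs(L[:,:,1])<.075)&(L[:,:,2]>-.06)&(L[:,:,2]<.03)
    Q=L[dark]; print('n',len(Q),'tool-frame pct1/99 x',np.percentile(Q[:,0],[2,98]).round(4),'y',np.percentile(Q[:,1],[2,98]).round(4),'z max',np.percentile(Q[:,2],[50,98]).round(4),'reported',p.round(4),'gap',round(s['finger_gap'],3))
    return d
E
python3 -c "
from h import *
fin('s3');go(.5477,.0692,.1615)"
```

```text
n 532 tool-frame pct1/99 x [-0.0256  0.0277] y [-0.0339  0.0264] z max [-0.0174 -0.0063] reported [0.5458 0.0701 0.1812] gap 0.495
t 4.8 tcp [0.5458 0.0701 0.1812] toolx [-0.997  0.075] tooly [0.075 0.997] shift [-0.2  -0.08  1.97] F [-0.2  1.   0.8] gap 0.495 q1,7 [-28.  81.]
```

>>> {"fn": "arm_command", "kwargs": {"deltas": [[0, -0.2, 0, 1.0, 0], [0, 0, 0, 0.9, 0], [0, 0, 0, 0, 0], [1, 0, 0, 0, 0], [1, 0, 0, 0, 0], [1, 0, 0, 0, 0], [1, 0, 0, 0, 0], [1, 0, 0, 0, 0], [1, 0, 0, 0, 0], [1, 0, 0, 0, 0], [1, 0, 1, 0, 0], [1, 0, 1, 0, 0]]}}

```text
time_s: 5.8
ee_pos: [0.5505, 0.0891, 0.1634]
eef_rot: [[-0.997, 0.077, 0.0], [0.077, 0.997, -0.001], [-0.0, -0.001, -1.0]]
wrist_force: [0.2, -2.9, 0.8]
finger_gap: 0.136
```

>>> {"fn": "arm_command", "kwargs": {"deltas": [[1, 0, 2, 0, 0], [1, 0, 2, 0, 0], [1, 0, 2, 0, 0], [1, 0, 2, 0, 0], [1, 0, 2, 0, 0], [1, 0, 2, 0, 0], [1, 0, 1.5, 0, 0], [1, 0, 1, 0, 0], [1, 0, 0.3, 0, 0], [1, 0, 0.3, 0, 0], [1, 0, 0, 0, 0]]}}

```text
time_s: 6.72
ee_pos: [0.5631, 0.24, 0.1634]
eef_rot: [[-0.997, 0.076, 0.003], [0.076, 0.997, -0.002], [-0.003, -0.002, -1.0]]
wrist_force: [4.4, -4.5, 0.7]
finger_gap: 0.137
```

>>> {"fn": "arm_command", "kwargs": {"deltas": [[1, 0, 0.3, 0, 0], [1, 0, 0.3, 0, 0], [1, 0, 0, 0, 0]]}}

```text
time_s: 6.97
ee_pos: [0.563, 0.2399, 0.1633]
eef_rot: [[-0.997, 0.079, -0.001], [0.079, 0.997, -0.01], [0.0, -0.01, -1.0]]
wrist_force: [1.0, -13.8, 5.9]
finger_gap: 0.131
```

It's at the stop, so I'll relax, release, and rise while turning the jaws toward the well's x.

>>> {"fn": "arm_command", "kwargs": {"deltas": [[1, 0, -0.5, 0, 0], [0, 0, 0, 0, 0], [0, 0, 0, 0, 0], [0, 0, 0, 0, 0], [0, 0, 0, -3, 0], [0, 0, 0, -3, 0], [0, 0, 0, -3, 7], [0, 0, 0, -3, 7], [0, 0, 0, -3, 7], [0, 0, 0, 0, 7], [0, 0, 0, 0, 7], [0, 0, 0, 0, 7]]}}

```text
time_s: 7.97
ee_pos: [0.5609, 0.2437, 0.3136]
eef_rot: [[-0.688, 0.725, -0.0], [0.725, 0.688, 0.002], [0.001, 0.001, -1.0]]
wrist_force: [-0.2, -0.2, -1.0]
finger_gap: 0.497
```

>>> {"fn": "arm_command", "kwargs": {"deltas": [[0, 0, 0, 0, 7], [0, 0, 0, 0, 7], [0, 0, 0, 0, 7], [0, 0, 0, 0, 7], [0, 0, 0, 0, 7], [0, 0, 0, 0, 7], [0, 0, 0, 0, 6], [0, 0, 0, 0, 0], [0, 0, 0, 0, 0]]}}

```text
time_s: 8.72
ee_pos: [0.561, 0.2432, 0.3128]
eef_rot: [[0.07, 0.998, -0.001], [0.998, -0.07, 0.0], [0.0, -0.001, -1.0]]
wrist_force: [0.4, -0.6, 1.0]
finger_gap: 0.504
```

```bash
python3 -c "
from h import *
go(.58,.0,.26)
d=grab('top','t2')
for b in blobs(d,(0,120,50),(8,255,255),.1215,40)+blobs(d,(172,120,50),(180,255,255),.1215,40): print(b)
for b in blobs(d,(45,120,40),(75,255,255),.066): print('green',b)
i=d['image'][130:320,60:340,::-1];cv2.imwrite('pics/c4.png',cv2.resize(i,None,fx=2.8,fy=2.8))"
```

```text
t 8.7 tcp [0.561  0.2432 0.3128] toolx [0.07  0.998] tooly [ 0.998 -0.07 ] shift [-24.13   3.61   5.27] F [ 0.4 -0.6  1. ] gap 0.504 q1,7 [-53. -21.]
(array([226.5, 202.1]), np.int32(374), array([0.6086, 0.1014, 0.1215]), array([0.609, 0.102, 0.119]))
(array([253.6, 205.3]), np.int32(365), array([0.6012, 0.0477, 0.1215]), array([0.602, 0.048, 0.119]))
(array([279.1, 208.7]), np.int32(361), array([ 0.5934, -0.0023,  0.1215]), array([ 0.593, -0.002,  0.122]))
green (array([408.9, 202.4]), np.int32(316), array([ 0.6143, -0.2637,  0.066 ]), array([ 0.615, -0.264,  0.064]))
green (array([446.1, 211.4]), np.int32(323), array([ 0.5941, -0.3387,  0.066 ]), array([ 0.594, -0.339,  0.067]))
green (array([375., 224.]), np.int32(315), array([ 0.5704, -0.1927,  0.066 ]), array([ 0.571, -0.193,  0.064]))
green (array([ 21.3, 440.9]), np.int32(1140), array([0.1524, 0.507 , 0.066 ]), array([0.142, 0.534, 0.025]))
```

View pics/c4.png

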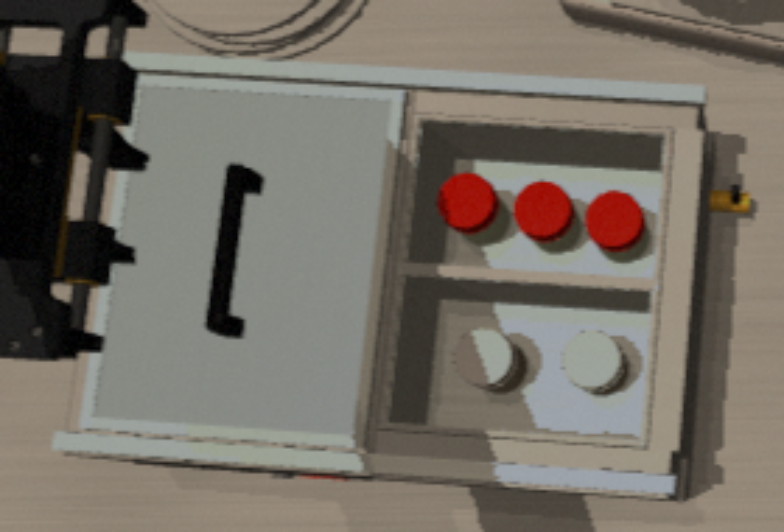

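The cover is fully open (grip moved left, bay clear). The red lids sit at crop (466,201), (543,210) and (614,220), and the white ones at (490,360) and (595,362). I'll move over the right-most red jar and check how the fingers line up.

>>> {"fn": "arm_command", "kwargs": {"deltas": [[-0.29, -3.03, 0.63, 0.65, 0], [-0.29, -3.03, 0.63, 0.65, 0], [-0.29, -3.03, 0.63, 0.65, 0], [-0.29, -3.03, 0.63, 0.65, 0], [-0.29, -3.03, 0.63, 0.65, 0], [-0.29, -3.03, 0.63, 0.65, 0], [-0.29, -3.03, 0.64, 0.65, 0], [-0.29, -3.03, 0.64, 0.65, 0], [-0.29, 0, 0, 0, 0], [-0.29, 0, 0, 0, 0], [-0.29, 0, 0, 2, 0], [-0.29, 0, 0, 0, 0]]}}

```text
time_s: 9.77
ee_pos: [0.5923, -0.0016, 0.2385]
eef_rot: [[0.072, 0.997, -0.005], [0.997, -0.072, 0.001], [0.001, -0.005, -1.0]]
wrist_force: [-0.7, 0.9, -1.0]
finger_gap: 0.641
```

```bash
python3 -c "
from h import *
go(.5947,-.0023,.24)
t=dict(np.load('pics/t2.npz'))
for u,v in ((205.7,227.1),(293.9,231.4),(210,173),(300,178)):
  q=px(t,u,v,z=.153)[:2]-C; print('x\' y\'',(q@A).round(4),(q@B).round(4))
d=fin('s4');i=d['image'][60:300,150:470,::-1];cv2.imwrite('pics/c5.png',cv2.resize(i,None,fx=2.5,fy=2.5))"
```

```text
t 9.8 tcp [ 0.5923 -0.0016  0.2385] toolx [0.072 0.997] tooly [ 0.997 -0.072] shift [-0.05  0.24 -0.15] F [-0.7  0.9 -1. ] gap 0.641 q1,7 [-33.   6.]
x' y' -0.0014 -0.0119
x' y' 0.0 -0.1785
x' y' 0.1041 -0.0093
x' y' 0.1035 -0.1826
n 800 tool-frame pct1/99 x [-0.0131  0.0083] y [-0.0451  0.0365] z max [-0.0358 -0.0091] reported [ 0.5929 -0.0016  0.2397] gap 0.642
```

View pics/c5.png

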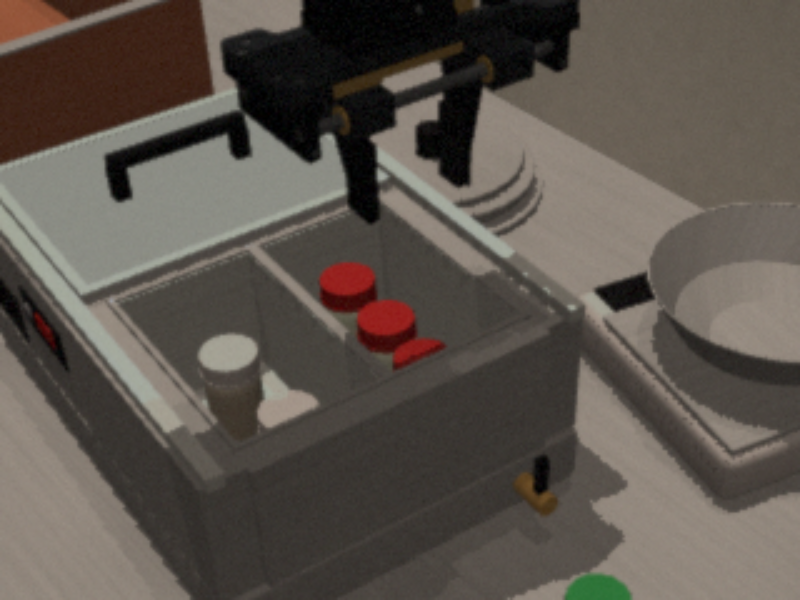

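The fingers straddle the column over the row, and the tip is again about 9.5 mm above the reported z, so the bias is constant. The pan centre is confirmed at x' = 52 mm. Descending on the first jar.

>>> {"fn": "arm_command", "kwargs": {"deltas": [[-0.29, 0, 0.3, 0, 0], [-0.29, 0, 0, 2, 0], [-0.29, 0, 0, 2.5, 0], [-0.29, 0, 0, 2.5, 0], [-0.29, 0, 0, 2.5, 0], [-0.29, 0, 0, 2, 0], [-0.29, 0, 0, 1.5, 0], [-0.29, 0, 0, 1, 0], [-0.29, 0, 0, 0.5, 0], [-0.29, 0, 0, 0, 0]]}}

```text
time_s: 10.65
ee_pos: [0.5971, -0.0034, 0.0958]
eef_rot: [[0.074, 0.997, -0.001], [0.997, -0.074, 0.0], [0.0, -0.001, -1.0]]
wrist_force: [0.2, -0.3, -0.1]
finger_gap: 0.644
```

>>> {"fn": "arm_command", "kwargs": {"deltas": [[-0.29, 0, 0, 0.4, 0], [-0.29, 0, 0, 0, 0], [1, 0, 0, 0, 0], [1, 0, 0, 0, 0], [1, 0, 0, 0, 0], [1, 0, 0, 0, 0], [1, 0, 0, 0, 0], [1, 0, 0, 0, 0]], "force": 20}}

```text
time_s: 11.32
ee_pos: [0.5972, -0.0039, 0.0925]
eef_rot: [[0.075, 0.997, 0.001], [0.997, -0.075, 0.0], [0.0, 0.001, -1.0]]
wrist_force: [-0.1, -0.5, 3.1]
finger_gap: 0.453
```

>>> {"fn": "arm_command", "kwargs": {"deltas": [[1, 0, 0, -2, 0], [1, 0, 0, -3.5, 0], [1, 0, 0, -3.5, 0], [1, 0, 0, -3.5, 0], [1, -1, 0, -0.5, 0], [1, -2, -0.6, 0, 0], [1, -3.5, -1.1, 0, 0], [1, -3.8, -1.2, 0, 0], [1, -3.8, -1.2, 0, 0], [1, -3.8, -1.2, 0, 0], [1, -3.8, -1.2, 0, 0], [1, -3.8, -1.2, 0, 0]]}}

```text
time_s: 12.32
ee_pos: [0.4993, -0.2539, 0.2213]
eef_rot: [[0.075, 0.997, -0.001], [0.997, -0.075, 0.001], [0.001, -0.001, -1.0]]
wrist_force: [-0.1, -0.1, -1.5]
finger_gap: 0.458
```

```bash
cat >> h.py <<'E'
def scene(tag):
    d=grab('top',tag)
    for b in blobs(d,(45,120,40),(75,255,255),.066): 
        if b[2][0]>.3: print('green',b[1],b[2],b[3])
    for b in blobs(d,(0,120,50),(8,255,255),.1215,40): print('red',b[0],b[1],'@.1215',b[2],'depthpt',b[3])
    m=cv2.inRange(cv2.cvtColor(d['image'],cv2.COLOR_RGB2HSV),(105,150,60),(125,255,255))
    c=max(cv2.findContours(m,0,1)[0],key=cv2.contourArea)
    w=np.array([px(d,*p[0],z=.01)[:2] for p in c],np.float32)
    r=cv2.minAreaRect(w*1000); print('tray',np.round(r[0],0),np.round(r[1],0),round(r[2],1)); return d
E
python3 -c "
from h import *
go(.455,-.368,.2);scene('t3')"
```

```text
t 12.3 tcp [ 0.4993 -0.2539  0.2213] toolx [0.075 0.997] tooly [ 0.997 -0.075] shift [-11.71  -3.56   2.13] F [-0.1 -0.1 -1.5] gap 0.458 q1,7 [-11.  33.]
green 112 [ 0.6178 -0.2532  0.066 ] [ 0.618 -0.253  0.064]
green 316 [ 0.5703 -0.1927  0.066 ] [ 0.57  -0.193  0.067]
red [226.4 202.2] 380 @.1215 [0.6084 0.1016 0.1215] depthpt [0.609 0.102 0.118]
red [253.6 205.2] 361 @.1215 [0.6013 0.0478 0.1215] depthpt [0.602 0.048 0.119]
tray [ 394. -413.] [ 70. 144.] 59.5
```

```bash
cat >> h.py <<'E'
def traymoved(a,b):
    M=[cv2.inRange(cv2.cvtColor(np.load('pics/%s.npz'%k)['image'],cv2.COLOR_RGB2HSV),(105,150,60),(125,255,255))>0 for k in (a,b)]
    print('blue new px',(M[1]&~M[0]).sum(),'max u,v',[ (np.nonzero(m)[1].max(),np.nonzero(m)[0].max()) for m in M])
E
python3 -c "
from h import *
traymoved('t0','t3')"
```

```text
blue new px 1 max u,v [(np.int64(490), np.int64(339)), (np.int64(490), np.int64(332))]
```

>>> {"fn": "arm_command", "kwargs": {"deltas": [[1, -3.9, -1.2, 0, 0], [1, -3.9, -1.2, 0, 0], [1, -3.9, -1.2, 0, 0], [1, 0, 0, 2, 0], [1, 0, 0, 3, 0], [1, 0, 0, 3, 0], [1, 0, 0, 3, 0], [1, 0, 0, 2, 0], [1, 0, 0, 0.7, 0], [1, 0, 0, 0, 0], [1, 0, 0, 0, 0]]}}

```text
time_s: 13.28
ee_pos: [0.4564, -0.3668, 0.0854]
eef_rot: [[0.075, 0.997, 0.0], [0.997, -0.075, -0.001], [-0.0, 0.0, -1.0]]
wrist_force: [-0.1, 0.6, -1.2]
finger_gap: 0.453
```

>>> {"fn": "arm_command", "kwargs": {"deltas": [[1, 0, 0, 1.5, 0], [1, 0, 0, 1.5, 0], [1, 0, 0, 0.8, 0], [1, 0, 0, 0.2, 0], [1, 0, 0, 0, 0], [1, 0, 0, 0, 0]]}}

```text
time_s: 13.78
ee_pos: [0.4569, -0.367, 0.0462]
eef_rot: [[0.075, 0.997, 0.002], [0.997, -0.075, -0.001], [-0.001, 0.002, -1.0]]
wrist_force: [1.0, -1.6, -1.7]
finger_gap: 0.45
```

>>> {"fn": "arm_command", "kwargs": {"deltas": [[1, 0, 0, 0.2, 0], [1, 0, 0, 0.2, 0], [1, 0, 0, 0, 0], [1, 0, 0, 0, 0]]}}

```text
time_s: 14.12
ee_pos: [0.4564, -0.3664, 0.0412]
eef_rot: [[0.075, 0.997, 0.0], [0.997, -0.075, 0.0], [0.0, 0.0, -1.0]]
wrist_force: [0.0, -0.9, -1.9]
finger_gap: 0.456
```

```bash
python3 -c "
from h import *
go(.4569,-.367,.041)
d=grab('side','s5');i=d['image'][230:480,230:560,::-1];cv2.imwrite('pics/c6.png',cv2.resize(i,None,fx=2.4,fy=2.4))"
```

```text
t 14.1 tcp [ 0.4564 -0.3664  0.0412] toolx [0.075 0.997] tooly [ 0.997 -0.075] shift [-0.06  0.05  0.02] F [ 0.  -0.9 -1.9] gap 0.456 q1,7 [ 9. 56.]
```

View pics/c6.png

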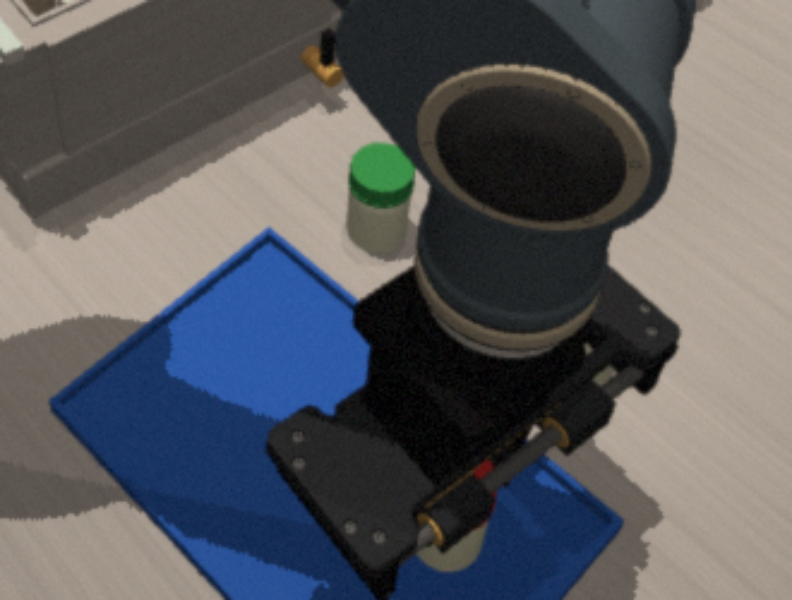

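The jar hangs upright just above the tray floor and the force only shows its weight. I'll feel for contact.

>>> {"fn": "arm_command", "kwargs": {"deltas": [[1, 0, 0, 0.1, 0], [1, 0, 0, 0.1, 0], [1, 0, 0, 0, 0], [1, 0, 0, 0, 0]]}}

```text
time_s: 14.5
ee_pos: [0.4565, -0.3668, 0.041]
eef_rot: [[0.075, 0.997, 0.001], [0.997, -0.075, 0.001], [0.001, 0.001, -1.0]]
wrist_force: [-3.0, 3.2, 11.8]
finger_gap: 0.456
```

Contact at the predicted height. Releasing, then on to the middle red jar.

>>> {"fn": "arm_command", "kwargs": {"deltas": [[1, 0, 0, -0.1, 0], [-0.29, 0, 0, 0, 0], [-0.29, 0, 0, 0, 0], [-0.29, 0, 0, 0, 0], [-0.29, 0, 0, -2, 0], [-0.29, 0, 0, -3.6, 0], [-0.29, 0, 0, -3.6, 0], [-0.29, 0, 0, -3.6, 0], [-0.29, 1.5, 0.4, -3.6, 0], [-0.29, 3.8, 1, 0, 0], [-0.29, 3.8, 1, 0, 0], [-0.29, 3.8, 1, 0, 0]]}}

```text
time_s: 15.5
ee_pos: [0.5005, -0.2394, 0.2049]
eef_rot: [[0.077, 0.997, 0.002], [0.997, -0.077, -0.0], [0.0, 0.002, -1.0]]
wrist_force: [1.4, 0.4, -0.5]
finger_gap: 0.644
```

>>> {"fn": "arm_command", "kwargs": {"deltas": [[-0.29, 3.8, 1.1, 0, 0], [-0.29, 3.8, 1.1, 0, 0], [-0.29, 3.8, 1.1, 0, 0], [-0.29, 3.8, 1.1, 0, 0], [-0.29, 3.8, 1.1, 0, 0], [-0.29, 3.8, 1.1, 0, 0], [-0.29, 3.8, 1.1, 0, 0], [-0.29, 2.9, 0.7, 0, 0], [-0.29, 0, 0, 0, 0], [-0.29, 0, 0, 0, 0]]}}

```text
time_s: 16.33
ee_pos: [0.606, 0.0501, 0.2033]
eef_rot: [[0.07, 0.998, -0.001], [0.998, -0.07, -0.0], [-0.0, -0.001, -1.0]]
wrist_force: [-0.0, -1.0, -0.3]
finger_gap: 0.646
```

```bash
python3 -c "
from h import *
go(.602,.0475,.092)
scene('t4')"
```

```text
t 16.3 tcp [0.606  0.0501 0.2033] toolx [0.07  0.998] tooly [ 0.998 -0.07 ] shift [-0.29 -0.37 11.13] F [-0.  -1.  -0.3] gap 0.646 q1,7 [-37.   3.]
green 314 [ 0.6143 -0.2638  0.066 ] [ 0.614 -0.264  0.067]
green 322 [ 0.594  -0.3388  0.066 ] [ 0.594 -0.339  0.064]
green 315 [ 0.5703 -0.1928  0.066 ] [ 0.571 -0.193  0.063]
red [258.1 205. ] 189 @.1215 [0.6016 0.0389 0.1215] depthpt [0.601 0.039 0.122]
red [461.1 279.4] 337 @.1215 [ 0.4506 -0.3465  0.1215] depthpt [ 0.454 -0.361  0.068]
tray [ 434. -292.] [179. 268.] 3.5
```

>>> {"fn": "arm_command", "kwargs": {"deltas": [[-0.29, -0.4, -0.25, 0, 0], [-0.29, 0, 0, 2, 0], [-0.29, 0, 0, 3, 0], [-0.29, 0, 0, 3, 0], [-0.29, 0, 0, 2, 0], [-0.29, 0, 0, 1.1, 0], [-0.29, 0, 0, 0, 0], [-0.29, 0, 0, 0, 0]]}}

```text
time_s: 17.05
ee_pos: [0.6032, 0.0423, 0.0937]
eef_rot: [[0.077, 0.997, 0.0], [0.997, -0.077, -0.0], [-0.0, 0.0, -1.0]]
wrist_force: [-0.3, -0.0, 0.6]
finger_gap: 0.644
```

>>> {"fn": "arm_command", "kwargs": {"deltas": [[-0.29, 0.3, -0.1, 0.1, 0], [-0.29, 0, 0, 0, 0], [1, 0, 0, 0, 0], [1, 0, 0, 0, 0], [1, 0, 0, 0, 0], [1, 0, 0, 0, 0], [1, 0, 0, 0, 0], [1, 0, 0, 0, 0], [1, 0, 0, -2, 0], [1, 0, 0, -3.5, 0], [1, 0, 0, -3.5, 0], [1, 0, 0, -3.5, 0]]}}

```text
time_s: 18.05
ee_pos: [0.6008, 0.0466, 0.2174]
eef_rot: [[0.075, 0.997, -0.004], [0.997, -0.075, -0.001], [-0.001, -0.004, -1.0]]
wrist_force: [0.4, 0.6, -1.1]
finger_gap: 0.455
```

>>> {"fn": "arm_command", "kwargs": {"deltas": [[1, -2, -0.7, -0.3, 0], [1, -3.8, -1.3, 0, 0], [1, -3.8, -1.3, 0, 0], [1, -3.8, -1.3, 0, 0], [1, -3.8, -1.3, 0, 0], [1, -3.8, -1.3, 0, 0], [1, -3.8, -1.3, 0, 0], [1, -3.8, -1.3, 0, 0], [1, -3.8, -1.3, 0, 0], [1, -2.4, -0.8, 0, 0], [1, 0, 0, 0, 0], [1, 0, 0, 0, 0]]}}

```text
time_s: 19.05
ee_pos: [0.4553, -0.2926, 0.2194]
eef_rot: [[0.08, 0.997, -0.002], [0.997, -0.08, 0.001], [0.001, -0.002, -1.0]]
wrist_force: [1.1, 1.2, -1.8]
finger_gap: 0.454
```

```bash
python3 -c "
from h import *
go(.456,-.292,.0415)
grab('top','t5');traymoved('t4','t5')"
```

```text
t 19.1 tcp [ 0.4553 -0.2926  0.2194] toolx [0.08  0.997] tooly [ 0.997 -0.08 ] shift [ 0.05  0.1  17.79] F [ 1.1  1.2 -1.8] gap 0.454 q1,7 [-9. 39.]
blue new px 3 max u,v [(np.int64(490), np.int64(339)), (np.int64(441), np.int64(339))]
```

>>> {"fn": "arm_command", "kwargs": {"deltas": [[1, 0, 0, 2, 0], [1, 0, 0, 3.5, 0], [1, 0, 0, 3.5, 0], [1, 0, 0, 3.5, 0], [1, 0, 0, 3, 0], [1, 0, 0, 1.3, 0], [1, 0, 0, 0.5, 0], [1, 0, 0, 0, 0], [1, 0, 0, 0.2, 0], [1, 0, 0, 0, 0], [1, 0, 0, 0, 0]]}}

```text
time_s: 20.02
ee_pos: [0.4585, -0.2918, 0.0465]
eef_rot: [[0.075, 0.997, 0.003], [0.997, -0.075, -0.001], [-0.001, 0.003, -1.0]]
wrist_force: [-0.5, -0.4, -1.5]
finger_gap: 0.452
```

>>> {"fn": "arm_command", "kwargs": {"deltas": [[1, 0, 0, 0.3, 0], [1, 0, 0, 0.15, 0], [1, 0, 0, 0, 0], [1, 0, 0, 0, 0]]}}

```text
time_s: 20.35
ee_pos: [0.458, -0.2916, 0.0412]
eef_rot: [[0.075, 0.997, 0.001], [0.997, -0.075, -0.0], [-0.0, 0.001, -1.0]]
wrist_force: [0.0, -0.3, 3.2]
finger_gap: 0.453
```

>>> {"fn": "arm_command", "kwargs": {"deltas": [[-0.29, 0, 0, 0, 0], [-0.29, 0, 0, 0, 0], [-0.29, 0, 0, 0, 0], [-0.29, 0, 0, -2, 0], [-0.29, 0, 0, -3.6, 0], [-0.29, 0, 0, -3.6, 0], [-0.29, 0, 0, -3.6, 0], [-0.29, 1.5, 0.4, -3.6, 0], [-0.29, 3.8, 1.1, 0, 0], [-0.29, 3.8, 1.1, 0, 0], [-0.29, 3.8, 1.1, 0, 0], [-0.29, 3.8, 1.1, 0, 0]]}}

```text
time_s: 21.35
ee_pos: [0.518, -0.1267, 0.2048]
eef_rot: [[0.076, 0.997, 0.0], [0.997, -0.076, 0.001], [0.001, 0.0, -1.0]]
wrist_force: [1.3, -0.4, 0.1]
finger_gap: 0.646
```

>>> {"fn": "arm_command", "kwargs": {"deltas": [[-0.29, 3.8, 1.2, 0, 0], [-0.29, 3.8, 1.2, 0, 0], [-0.29, 3.8, 1.2, 0, 0], [-0.29, 3.8, 1.2, 0, 0], [-0.29, 3.8, 1.2, 0, 0], [-0.29, 3.3, 1.0, 0, 0], [-0.29, 1.0, 0.3, 0, 0], [-0.29, 0, 0, 0, 0], [-0.29, 0, 0, 0, 0], [-0.29, 0, 0, 0, 0]]}}

```text
time_s: 22.18
ee_pos: [0.6076, 0.0957, 0.2046]
eef_rot: [[0.078, 0.997, -0.001], [0.997, -0.078, -0.001], [-0.001, -0.001, -1.0]]
wrist_force: [0.4, -1.0, 0.3]
finger_gap: 0.641
```

```bash
python3 -c "
from h import *
go(.609,.099,.092)
scene('t6')"
```

```text
t 22.2 tcp [0.6076 0.0957 0.2046] toolx [0.078 0.997] tooly [ 0.997 -0.078] shift [ 0.35  0.12 11.26] F [ 0.4 -1.   0.3] gap 0.641 q1,7 [-41.  -1.]
green 318 [ 0.6144 -0.2636  0.066 ] [ 0.614 -0.264  0.066]
green 324 [ 0.594  -0.3386  0.066 ] [ 0.594 -0.339  0.066]
green 315 [ 0.5703 -0.1928  0.066 ] [ 0.571 -0.193  0.064]
red [229.8 201.9] 237 @.1215 [0.6088 0.0948 0.1215] depthpt [0.609 0.095 0.121]
red [423.6 278.4] 324 @.1215 [ 0.4535 -0.2764  0.1215] depthpt [ 0.457 -0.286  0.068]
red [461.1 279.4] 337 @.1215 [ 0.4506 -0.3465  0.1215] depthpt [ 0.454 -0.361  0.066]
tray [ 434. -292.] [179. 268.] 3.5
```

>>> {"fn": "arm_command", "kwargs": {"deltas": [[-0.29, 0.35, 0.1, 0, 0], [-0.29, 0, 0, 2, 0], [-0.29, 0, 0, 3, 0], [-0.29, 0, 0, 3, 0], [-0.29, 0, 0, 2, 0], [-0.29, 0, 0, 1.2, 0], [-0.29, 0, 0, 0, 0], [-0.29, 0, 0, 0, 0]]}}

```text
time_s: 22.9
ee_pos: [0.6098, 0.1012, 0.0931]
eef_rot: [[0.076, 0.997, 0.0], [0.997, -0.076, -0.0], [-0.0, 0.0, -1.0]]
wrist_force: [0.1, 0.4, 0.5]
finger_gap: 0.639
```

>>> {"fn": "arm_command", "kwargs": {"deltas": [[-0.29, -0.2, -0.1, 0.1, 0], [1, 0, 0, 0, 0], [1, 0, 0, 0, 0], [1, 0, 0, 0, 0], [1, 0, 0, 0, 0], [1, 0, 0, 0, 0], [1, 0, 0, 0, 0], [1, 0, 0, -2, 0], [1, 0, 0, -3.5, 0], [1, 0, 0, -3.5, 0], [1, 0, 0, -3.5, 0], [1, 0, 0, -0.5, 0]]}}

```text
time_s: 23.9
ee_pos: [0.6111, 0.0998, 0.2274]
eef_rot: [[0.075, 0.997, 0.008], [0.997, -0.075, 0.002], [0.003, 0.008, -1.0]]
wrist_force: [1.3, -0.0, -0.7]
finger_gap: 0.458
```

>>> {"fn": "arm_command", "kwargs": {"deltas": [[1, -2, -0.8, 0, 0], [1, -3.7, -1.5, 0, 0], [1, -3.7, -1.5, 0, 0], [1, -3.7, -1.5, 0, 0], [1, -3.7, -1.5, 0, 0], [1, -3.7, -1.5, 0, 0], [1, -3.7, -1.5, 0, 0], [1, -3.7, -1.5, 0, 0], [1, -3.0, -1.2, 0, 0], [1, -1.8, -0.6, 0, 0], [1, 0, 0, 0, 0], [1, 0, 0, 0, 0]]}}

```text
time_s: 24.9
ee_pos: [0.4518, -0.2166, 0.2209]
eef_rot: [[0.078, 0.997, -0.002], [0.997, -0.078, 0.001], [0.001, -0.002, -1.0]]
wrist_force: [0.4, 0.2, -1.8]
finger_gap: 0.457
```

```bash
python3 -c "
from h import *
go(.456,-.217,.0415)
grab('top','t7');traymoved('t6','t7')"
```

```text
t 24.9 tcp [ 0.4518 -0.2166  0.2209] toolx [0.078 0.997] tooly [ 0.997 -0.078] shift [-0.03  0.45 17.93] F [ 0.4  0.2 -1.8] gap 0.457 q1,7 [-20.  29.]
blue new px 3 max u,v [(np.int64(490), np.int64(339)), (np.int64(490), np.int64(333))]
```

>>> {"fn": "arm_command", "kwargs": {"deltas": [[1, 0, 0.2, 2, 0], [1, 0, 0, 3.5, 0], [1, 0, 0, 3.5, 0], [1, 0, 0, 3.5, 0], [1, 0, 0, 3, 0], [1, 0, 0, 1.3, 0], [1, 0, 0, 0.5, 0], [1, 0, 0, 0.3, 0], [1, 0, 0, 0.1, 0], [1, 0, 0, 0, 0], [1, 0, 0, 0, 0]]}}

```text
time_s: 25.87
ee_pos: [0.4561, -0.2164, 0.0456]
eef_rot: [[0.075, 0.997, 0.002], [0.997, -0.075, -0.0], [-0.0, 0.002, -1.0]]
wrist_force: [0.6, -0.1, -1.9]
finger_gap: 0.454
```

>>> {"fn": "arm_command", "kwargs": {"deltas": [[1, 0, 0, 0.25, 0], [1, 0, 0, 0.15, 0], [1, 0, 0, 0, 0], [1, 0, 0, 0, 0]]}}

```text
time_s: 26.2
ee_pos: [0.4557, -0.2166, 0.0411]
eef_rot: [[0.075, 0.997, 0.001], [0.997, -0.075, -0.0], [-0.0, 0.001, -1.0]]
wrist_force: [0.7, 0.3, 2.2]
finger_gap: 0.46
```

>>> {"fn": "arm_command", "kwargs": {"deltas": [[-0.29, 0, 0, 0, 0], [-0.29, 0, 0, 0, 0], [-0.29, 0, 0, 0, 0], [-0.29, 0, 0, -2, 0], [-0.29, 0, 0, -3.5, 0], [-0.29, 0, 0, -3.5, 0], [-0.29, 0.8, 3, -1, 0], [-0.29, 0.8, 3, 0, 0], [-0.29, 0.8, 3, 0, 0], [-0.29, 0.6, 2.5, 0, 0], [-0.29, 0, 0, 0, 0], [-0.29, 0, 0, 0, 0]]}}

```text
time_s: 27.2
ee_pos: [0.5725, -0.1945, 0.1399]
eef_rot: [[0.073, 0.997, -0.001], [0.997, -0.073, -0.0], [-0.001, -0.001, -1.0]]
wrist_force: [0.3, 0.7, 0.2]
finger_gap: 0.641
```

```bash
python3 -c "
from h import *
go(.573,-.195,.037)
scene('t8');grab('side','s8')"
```

```text
t 27.2 tcp [ 0.5725 -0.1945  0.1399] toolx [0.073 0.997] tooly [ 0.997 -0.073] shift [-0.04  0.06 10.29] F [0.3 0.7 0.2] gap 0.641 q1,7 [-16.  32.]
green 64 [ 0.6067 -0.2734  0.066 ] [ 0.607 -0.273  0.066]
green 322 [ 0.5941 -0.3388  0.066 ] [ 0.594 -0.339  0.065]
red [423.5 278.4] 324 @.1215 [ 0.4535 -0.2763  0.1215] depthpt [ 0.458 -0.286  0.067]
red [386.2 279.7] 315 @.1215 [ 0.452  -0.2061  0.1215] depthpt [ 0.456 -0.212  0.067]
red [461.1 279.4] 335 @.1215 [ 0.4507 -0.3466  0.1215] depthpt [ 0.454 -0.36   0.07 ]
tray [ 434. -292.] [179. 268.] 3.5
```

View pics/s8.png

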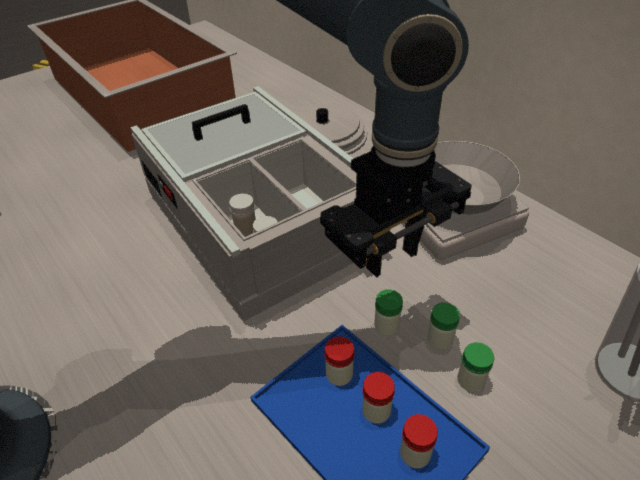

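The three red jars stand upright in the tray and the red pan is empty. Now the first green jar.

>>> {"fn": "arm_command", "kwargs": {"deltas": [[-0.29, 0, 0, 2, 0], [-0.29, 0, 0, 3, 0], [-0.29, 0, 0, 3, 0], [-0.29, 0, 0, 2, 0], [-0.29, 0, 0, 0.4, 0], [-0.29, 0, 0, 0, 0], [1, 0, 0, 0, 0], [1, 0, 0, 0, 0], [1, 0, 0, 0, 0], [1, 0, 0, 0, 0], [1, 0, 0, 0, 0], [1, 0, 0, 0, 0]]}}

```text
time_s: 28.3
ee_pos: [0.5732, -0.1956, 0.038]
eef_rot: [[0.075, 0.997, 0.003], [0.997, -0.075, -0.001], [-0.0, 0.003, -1.0]]
wrist_force: [0.3, -0.0, 6.2]
finger_gap: 0.455
```

>>> {"fn": "arm_command", "kwargs": {"deltas": [[1, 0, 0, -2, 0], [1, 0, 0, -3.5, 0], [1, 0, 0, -3.5, 0], [1, 0, 0, -3.5, 0], [1, 0, 0, -3.5, 0], [1, 0, 0, -2.5, 0], [1, 2, 0.1, 0, 0], [1, 3.8, 0.15, 0, 0], [1, 3.8, 0.15, 0, 0], [1, 3.8, 0.15, 0, 0], [1, 3.8, 0.15, 0, 0], [1, 3.8, 0.15, 0, 0]]}}

```text
time_s: 29.3
ee_pos: [0.5956, 0.0156, 0.2214]
eef_rot: [[0.075, 0.997, -0.001], [0.997, -0.075, 0.001], [0.0, -0.001, -1.0]]
wrist_force: [0.3, 0.3, -2.0]
finger_gap: 0.452
```

>>> {"fn": "arm_command", "kwargs": {"deltas": [[1, 3.8, 0.15, 0, 0], [1, 2.8, 0.1, 0, 0], [1, 1.3, 0.05, 0, 0], [1, 0, 0, 0, 0], [1, 0, 0, 0, 0], [1, 0, 0, 0, 0]]}}

```text
time_s: 29.8
ee_pos: [0.6049, 0.0893, 0.2217]
eef_rot: [[0.078, 0.997, -0.0], [0.997, -0.078, -0.001], [-0.001, -0.0, -1.0]]
wrist_force: [0.4, 0.1, -2.0]
finger_gap: 0.453
```

```bash
python3 -c "
from h import *
go(.6065,.092,.0935)
scene('t9')"
```

```text
t 29.8 tcp [0.6049 0.0893 0.2217] toolx [0.078 0.997] tooly [ 0.997 -0.078] shift [ 0.3   0.14 12.82] F [ 0.4  0.1 -2. ] gap 0.453 q1,7 [-44.   0.]
green 317 [ 0.6145 -0.2637  0.066 ] [ 0.615 -0.264  0.065]
green 324 [ 0.5941 -0.3387  0.066 ] [ 0.594 -0.339  0.066]
red [423.6 278.4] 322 @.1215 [ 0.4535 -0.2765  0.1215] depthpt [ 0.457 -0.286  0.071]
red [386.1 279.7] 316 @.1215 [ 0.452  -0.2058  0.1215] depthpt [ 0.456 -0.211  0.069]
red [461.1 279.4] 337 @.1215 [ 0.4506 -0.3465  0.1215] depthpt [ 0.454 -0.361  0.066]
tray [ 434. -292.] [179. 268.] 3.5
```

>>> {"fn": "arm_command", "kwargs": {"deltas": [[1, 0.2, 0.1, 0, 0], [1, 0, 0, 2, 0], [1, 0, 0, 3, 0], [1, 0, 0, 3, 0], [1, 0, 0, 2.5, 0], [1, 0, 0, 1.3, 0], [1, 0, 0, 0.5, 0], [1, 0, 0, 0.2, 0], [1, 0, 0, 0, 0], [1, 0, 0, 0, 0]]}}

```text
time_s: 30.68
ee_pos: [0.6076, 0.0939, 0.0982]
eef_rot: [[0.075, 0.997, 0.003], [0.997, -0.075, 0.001], [0.001, 0.003, -1.0]]
wrist_force: [-0.7, -0.9, -1.3]
finger_gap: 0.454
```

>>> {"fn": "arm_command", "kwargs": {"deltas": [[1, 0, 0, 0.3, 0], [1, 0, 0, 0.15, 0], [1, 0, 0, 0, 0], [1, 0, 0, 0, 0]]}}

```text
time_s: 31.02
ee_pos: [0.6074, 0.0942, 0.0935]
eef_rot: [[0.075, 0.997, 0.002], [0.997, -0.075, 0.001], [0.001, 0.002, -1.0]]
wrist_force: [-0.7, 0.7, 5.1]
finger_gap: 0.453
```

>>> {"fn": "arm_command", "kwargs": {"deltas": [[-0.29, 0, 0, 0, 0], [-0.29, 0, 0, 0, 0], [-0.29, 0, 0, 0, 0], [-0.29, 0, 0, -2, 0], [-0.29, 0, 0, -3.5, 0], [-0.29, 0, 0, -3.5, 0], [-0.29, -1.5, 0.2, -2, 0], [-0.29, -3.7, 0.4, 0, 0], [-0.29, -3.8, 0.4, 0, 0], [-0.29, -3.8, 0.4, 0, 0], [-0.29, -3.8, 0.4, 0, 0], [-0.29, -3.8, 0.4, 0, 0]]}}

```text
time_s: 32.02
ee_pos: [0.6125, -0.1124, 0.2018]
eef_rot: [[0.075, 0.997, -0.001], [0.997, -0.075, 0.0], [0.0, -0.001, -1.0]]
wrist_force: [0.5, 0.4, -0.5]
finger_gap: 0.646
```

>>> {"fn": "arm_command", "kwargs": {"deltas": [[-0.29, -3.8, 0.4, 0, 0], [-0.29, -3.8, 0.4, 0, 0], [-0.29, -3.8, 0.3, 2, 0], [-0.29, -2.8, 0.3, 2, 0], [-0.29, -1.2, 0.1, 2, 0], [-0.29, 0, 0, 1, 0], [-0.29, 0, 0, 0, 0], [-0.29, 0, 0, 0, 0]]}}

```text
time_s: 32.68
ee_pos: [0.6165, -0.2628, 0.1321]
eef_rot: [[0.074, 0.997, -0.001], [0.997, -0.074, 0.002], [0.001, -0.001, -1.0]]
wrist_force: [0.6, 1.3, 0.3]
finger_gap: 0.646
```

```bash
python3 -c "
from h import *
go(.617,-.2665,.0375)
scene('t10')
d=fin('s10')
for b in blobs(d,(45,120,40),(75,255,255),.066,20): print('side green',b)"
```

```text
t 32.7 tcp [ 0.6165 -0.2628  0.1321] toolx [0.074 0.997] tooly [ 0.997 -0.074] shift [-0.38  0.09  9.46] F [0.6 1.3 0.3] gap 0.646 q1,7 [-7. 37.]
green 356 [0.6178 0.1069 0.066 ] [0.604 0.094 0.121]
green 217 [ 0.595  -0.3446  0.066 ] [ 0.596 -0.345  0.064]
red [423.6 278.4] 321 @.1215 [ 0.4536 -0.2765  0.1215] depthpt [ 0.457 -0.286  0.069]
red [386.2 279.7] 310 @.1215 [ 0.452  -0.206   0.1215] depthpt [ 0.456 -0.212  0.066]
red [461.  279.4] 337 @.1215 [ 0.4506 -0.3465  0.1215] depthpt [ 0.454 -0.36   0.071]
tray [ 434. -292.] [179. 268.] 3.5
n 469 tool-frame pct1/99 x [-0.0125  0.0069] y [-0.0429  0.0356] z max [-0.0312 -0.01  ] reported [ 0.6176 -0.2628  0.1337] gap 0.642
side green (array([289.4, 176.9]), np.int32(350), array([0.6425, 0.1468, 0.066 ]), array([0.601, 0.085, 0.121]))
side green (array([445. , 316.5]), np.int32(585), array([ 0.6103, -0.2726,  0.066 ]), array([ 0.61 , -0.273,  0.066]))
side green (array([477.8, 357.7]), np.int32(744), array([ 0.5903, -0.347 ,  0.066 ]), array([ 0.59 , -0.347,  0.066]))
```

Green 1 is in the pan at (0.604, 0.094), lid height 0.121, and the other two haven't moved. Picking the second.

>>> {"fn": "arm_command", "kwargs": {"deltas": [[-0.29, -0.3, 0, 1, 0], [-0.29, 0, 0, 3, 0], [-0.29, 0, 0, 3, 0], [-0.29, 0, 0, 2, 0], [-0.29, 0, 0, 0.5, 0], [-0.29, 0, 0, 0, 0], [1, 0, 0, 0, 0], [1, 0, 0, 0, 0], [1, 0, 0, 0, 0], [1, 0, 0, 0, 0], [1, 0, 0, 0, 0], [1, 0, 0, 0, 0]]}}

```text
time_s: 33.78
ee_pos: [0.6174, -0.268, 0.0393]
eef_rot: [[0.075, 0.997, 0.003], [0.997, -0.075, -0.001], [-0.001, 0.003, -1.0]]
wrist_force: [0.2, 0.3, 6.5]
finger_gap: 0.457
```

>>> {"fn": "arm_command", "kwargs": {"deltas": [[1, 0, 0, -2, 0], [1, 0, 0, -3.5, 0], [1, 0, 0, -3.5, 0], [1, 0, 0, -3.5, 0], [1, 0, 0, -3.5, 0], [1, 0, 0, -2.5, 0], [1, 2, -0.3, 0, 0], [1, 3.8, -0.5, 0, 0], [1, 3.8, -0.5, 0, 0], [1, 3.8, -0.5, 0, 0], [1, 3.8, -0.5, 0, 0], [1, 3.8, -0.5, 0, 0]]}}

```text
time_s: 34.78
ee_pos: [0.6029, -0.0541, 0.2223]
eef_rot: [[0.075, 0.997, -0.001], [0.997, -0.075, 0.001], [0.0, -0.001, -1.0]]
wrist_force: [1.1, 0.4, -2.2]
finger_gap: 0.454
```

>>> {"fn": "arm_command", "kwargs": {"deltas": [[1, 3.8, -0.5, 0, 0], [1, 3.8, -0.4, 0, 0], [1, 2.0, -0.1, 0, 0], [1, 0, 0, 0, 0], [1, 0, 0, 0, 0], [1, 0, 0, 0, 0]]}}

```text
time_s: 35.28
ee_pos: [0.6007, 0.0392, 0.2225]
eef_rot: [[0.076, 0.997, -0.001], [0.997, -0.076, -0.001], [-0.001, -0.001, -1.0]]
wrist_force: [0.2, 0.4, -1.2]
finger_gap: 0.457
```

```bash
python3 -c "
from h import *
go(.6026,.0404,.0948)
scene('t11')"
```

```text
t 35.3 tcp [0.6007 0.0392 0.2225] toolx [0.076 0.997] tooly [ 0.997 -0.076] shift [ 0.15  0.18 12.77] F [ 0.2  0.4 -1.2] gap 0.457 q1,7 [-40.   5.]
green 322 [ 0.594  -0.3388  0.066 ] [ 0.595 -0.34   0.063]
red [426.  280.7] 326 @.1215 [ 0.4492 -0.2808  0.1215] depthpt [ 0.453 -0.291  0.068]
red [388.6 282.1] 309 @.1215 [ 0.4474 -0.2105  0.1215] depthpt [ 0.451 -0.217  0.066]
red [463.6 281.8] 345 @.1215 [ 0.446  -0.3511  0.1215] depthpt [ 0.45  -0.366  0.067]
tray [ 429. -297.] [179. 268.] 3.6
```

The tray is being nudged aside with its jars still standing. It doesn't affect this step, so I'll continue.

>>> {"fn": "arm_command", "kwargs": {"deltas": [[1, 0, 0.1, 0, 0], [1, 0, 0, 2, 0], [1, 0, 0, 3, 0], [1, 0, 0, 3, 0], [1, 0, 0, 2.5, 0], [1, 0, 0, 1.3, 0], [1, 0, 0, 0.5, 0], [1, 0, 0, 0.2, 0], [1, 0, 0, 0, 0], [1, 0, 0, 0, 0]]}}

```text
time_s: 36.17
ee_pos: [0.6034, 0.0402, 0.0993]
eef_rot: [[0.076, 0.997, 0.003], [0.997, -0.076, 0.0], [0.001, 0.003, -1.0]]
wrist_force: [-0.2, -0.1, -1.9]
finger_gap: 0.454
```

>>> {"fn": "arm_command", "kwargs": {"deltas": [[1, 0, 0, 0.3, 0], [1, 0, 0, 0.15, 0], [1, 0, 0, 0, 0], [1, 0, 0, 0, 0]]}}

```text
time_s: 36.5
ee_pos: [0.6034, 0.0405, 0.0947]
eef_rot: [[0.075, 0.997, 0.003], [0.997, -0.075, 0.001], [0.001, 0.003, -1.0]]
wrist_force: [0.4, 0.4, 5.8]
finger_gap: 0.455
```

>>> {"fn": "arm_command", "kwargs": {"deltas": [[-0.29, 0, 0, 0, 0], [-0.29, 0, 0, 0, 0], [-0.29, 0, 0, 0, 0], [-0.29, 0, 0, -2, 0], [-0.29, 0, 0, -3.5, 0], [-0.29, 0, 0, -3.5, 0], [-0.29, -1.5, 0.1, -2, 0], [-0.29, -3.7, 0.2, 0, 0], [-0.29, -3.8, 0.2, 0, 0], [-0.29, -3.8, 0.2, 0, 0], [-0.29, -3.8, 0.2, 0, 0], [-0.29, -3.8, 0.2, 0, 0]]}}

```text
time_s: 37.5
ee_pos: [0.5973, -0.1651, 0.203]
eef_rot: [[0.075, 0.997, -0.0], [0.997, -0.075, 0.0], [0.0, -0.0, -1.0]]
wrist_force: [0.3, 0.2, -0.0]
finger_gap: 0.648
```

>>> {"fn": "arm_command", "kwargs": {"deltas": [[-0.29, -3.8, 0.3, 0, 0], [-0.29, -3.8, 0.2, 0, 0], [-0.29, -3.8, 0.2, 2, 0], [-0.29, -3.8, 0.2, 2, 0], [-0.29, -2.5, 0.1, 2, 0], [-0.29, 0, 0, 1, 0], [-0.29, 0, 0, 0, 0], [-0.29, 0, 0, 0, 0]]}}

```text
time_s: 38.17
ee_pos: [0.5946, -0.3374, 0.1336]
eef_rot: [[0.075, 0.997, -0.001], [0.997, -0.075, 0.002], [0.002, -0.002, -1.0]]
wrist_force: [-0.0, -0.7, -0.7]
finger_gap: 0.643
```

```bash
python3 -c "
from h import *
go(.5965,-.3415,.038)
scene('t12')
d=grab('side','s12')
for b in blobs(d,(45,120,40),(75,255,255),.066,20): print('side green',b)"
```

```text
t 38.2 tcp [ 0.5946 -0.3374  0.1336] toolx [0.075 0.997] tooly [ 0.997 -0.075] shift [-0.41  0.24  9.56] F [-0.  -0.7 -0.7] gap 0.643 q1,7 [-0. 44.]
green 355 [0.6177 0.1068 0.066 ] [0.605 0.095 0.12 ]
green 346 [0.6135 0.0508 0.066 ] [0.6   0.041 0.121]
red [463.8 281.8] 341 @.1215 [ 0.4461 -0.3513  0.1215] depthpt [ 0.45  -0.366  0.065]
red [430.8 284.6] 94 @.1215 [ 0.4417 -0.2894  0.1215] depthpt [ 0.445 -0.3    0.067]
tray [ 430. -311.] [179. 240.] 3.5
side green (array([298.1, 184.7]), np.int32(744), array([0.6401, 0.1161, 0.066 ]), array([0.599, 0.058, 0.121]))
side green (array([478.1, 358. ]), np.int32(710), array([ 0.5902, -0.3475,  0.066 ]), array([ 0.59 , -0.348,  0.066]))
```

>>> {"fn": "arm_command", "kwargs": {"deltas": [[-0.29, -0.3, 0.1, 1, 0], [-0.29, 0, 0, 3, 0], [-0.29, 0, 0, 3, 0], [-0.29, 0, 0, 2, 0], [-0.29, 0, 0, 0.5, 0], [-0.29, 0, 0, 0, 0], [1, 0, 0, 0, 0], [1, 0, 0, 0, 0], [1, 0, 0, 0, 0], [1, 0, 0, 0, 0], [1, 0, 0, 0, 0], [1, 0, 0, 0, 0]]}}

```text
time_s: 39.27
ee_pos: [0.5967, -0.3424, 0.0412]
eef_rot: [[0.075, 0.997, 0.003], [0.997, -0.075, -0.001], [-0.001, 0.003, -1.0]]
wrist_force: [1.5, 0.0, 5.6]
finger_gap: 0.456
```

>>> {"fn": "arm_command", "kwargs": {"deltas": [[1, 0, 0, -2, 0], [1, 0, 0, -3.5, 0], [1, 0, 0, -3.5, 0], [1, 0, 0, -3.5, 0], [1, 0, 0, -3.5, 0], [1, 0, 0, -2.5, 0], [1, 2, -0.1, 0, 0], [1, 3.8, -0.3, 0, 0], [1, 3.8, -0.3, 0, 0], [1, 3.8, -0.3, 0, 0], [1, 3.8, -0.3, 0, 0], [1, 3.8, -0.3, 0, 0]]}}

```text
time_s: 40.27
ee_pos: [0.594, -0.1292, 0.2238]
eef_rot: [[0.076, 0.997, -0.002], [0.997, -0.076, 0.001], [0.001, -0.002, -1.0]]
wrist_force: [1.0, -0.4, -0.4]
finger_gap: 0.453
```

>>> {"fn": "arm_command", "kwargs": {"deltas": [[1, 3.8, -0.3, 0, 0], [1, 3.8, -0.3, 0, 0], [1, 3.2, -0.1, 0, 0], [1, 1.2, 0, 0, 0], [1, 0, 0, 0, 0], [1, 0, 0, 0, 0]]}}

```text
time_s: 40.77
ee_pos: [0.5966, -0.0111, 0.224]
eef_rot: [[0.074, 0.997, -0.001], [0.997, -0.074, -0.001], [-0.001, -0.001, -1.0]]
wrist_force: [-1.3, -0.7, -2.4]
finger_gap: 0.45
```

```bash
python3 -c "
from h import *
go(.5987,-.0115,.0967)
scene('t13')"
```

```text
t 40.8 tcp [ 0.5966 -0.0111  0.224 ] toolx [0.074 0.997] tooly [ 0.997 -0.074] shift [-1.000e-02  2.200e-01  1.273e+01] F [-1.3 -0.7 -2.4] gap 0.450 q1,7 [-36.  10.]
red [426.  280.7] 327 @.1215 [ 0.4492 -0.2808  0.1215] depthpt [ 0.453 -0.29   0.07 ]
red [388.6 282.1] 309 @.1215 [ 0.4474 -0.2105  0.1215] depthpt [ 0.451 -0.216  0.068]
red [463.7 281.8] 342 @.1215 [ 0.4461 -0.3512  0.1215] depthpt [ 0.449 -0.365  0.07 ]
tray [ 429. -297.] [179. 268.] 3.6
```

>>> {"fn": "arm_command", "kwargs": {"deltas": [[1, 0, 0.1, 0, 0], [1, 0, 0, 2, 0], [1, 0, 0, 3, 0], [1, 0, 0, 3, 0], [1, 0, 0, 2.5, 0], [1, 0, 0, 1.3, 0], [1, 0, 0, 0.5, 0], [1, 0, 0, 0.2, 0], [1, 0, 0, 0, 0], [1, 0, 0, 0, 0]]}}

```text
time_s: 41.65
ee_pos: [0.5994, -0.0116, 0.101]
eef_rot: [[0.076, 0.997, 0.003], [0.997, -0.076, 0.0], [0.0, 0.003, -1.0]]
wrist_force: [-0.3, -0.6, -1.4]
finger_gap: 0.456
```

>>> {"fn": "arm_command", "kwargs": {"deltas": [[1, 0, 0, 0.3, 0], [1, 0, 0, 0.15, 0], [1, 0, 0, 0, 0], [1, 0, 0, 0, 0]]}}

```text
time_s: 41.98
ee_pos: [0.5995, -0.0111, 0.0965]
eef_rot: [[0.075, 0.997, 0.003], [0.997, -0.075, 0.001], [0.001, 0.003, -1.0]]
wrist_force: [0.3, -0.2, 6.0]
finger_gap: 0.449
```

Contact again. Releasing, rising and turning back to pinch the cover grip.

>>> {"fn": "arm_command", "kwargs": {"deltas": [[-0.29, 0, 0, 0, 0], [-0.29, 0, 0, 0, 0], [-0.29, 0, 0, 0, 0], [-0.29, 0, 0, -2, 0], [-0.29, 0, 0, -3.5, 0], [-0.29, 0, 0, -3.5, 0], [-0.29, 0, 0, -3.5, -7], [-0.29, 0, 0, -3.5, -7], [-0.29, 0, 0, -1, -7], [-0.29, 0, 0, 0, -7], [-0.29, 0, 0, 0, -7], [-0.29, 0, 0, 0, -7]]}}

```text
time_s: 42.98
ee_pos: [0.598, -0.0109, 0.2651]
eef_rot: [[-0.616, 0.788, 0.0], [0.788, 0.616, 0.0], [0.0, 0.0, -1.0]]
wrist_force: [-0.3, 0.3, -0.1]
finger_gap: 0.645
```

>>> {"fn": "arm_command", "kwargs": {"deltas": [[0, 0, 0, 0, -7], [0, 0, 0, 0, -7], [0, 0, 0, 0, -7], [0, 0, 0, 0, -7], [0, 0, 0, 0, -7], [0, 0, 0, 0, -7], [0, 0, 0, 0, -6], [0, 0, 0, 0, 0], [0, 0, 0, 0, 0]]}}

```text
time_s: 43.73
ee_pos: [0.5979, -0.0112, 0.2647]
eef_rot: [[-0.997, 0.078, -0.001], [0.078, 0.997, 0.0], [0.001, 0.0, -1.0]]
wrist_force: [0.9, -0.5, 0.5]
finger_gap: 0.502
```

```bash
python3 -c "
from h import *
go(.563,.240,.162)"
```

```text
t 43.7 tcp [ 0.5979 -0.0112  0.2647] toolx [-0.997  0.078] tooly [0.078 0.997] shift [ 5.44 24.76 10.28] F [ 0.9 -0.5  0.5] gap 0.502 q1,7 [-23.  91.]
```

>>> {"fn": "arm_command", "kwargs": {"deltas": [[0, 0.78, 3.5, 0, 0], [0, 0.78, 3.5, 0, 0], [0, 0.78, 3.5, 0, 0], [0, 0.78, 3.5, 0, 0], [0, 0.78, 3.5, 0, 0], [0, 0.78, 3.5, 0, 0], [0, 0.7, 3.5, 0, 0], [0, 0, 0, 2, 0], [0, 0, 0, 2, 0], [0, 0, 0, 0, 0], [0, 0, 0, 0, 0]]}}

```text
time_s: 44.65
ee_pos: [0.5623, 0.2369, 0.2241]
eef_rot: [[-0.997, 0.077, -0.002], [0.077, 0.997, -0.002], [0.002, -0.002, -1.0]]
wrist_force: [1.1, 0.3, 0.1]
finger_gap: 0.504
```

```bash
python3 -c "
from h import *
go(.563,.240,.162)
d=scene('t14');i=d['image'][130:340,60:500,::-1];cv2.imwrite('pics/c7.png',cv2.resize(i,None,fx=1.8,fy=1.8))"
```

```text
t 44.6 tcp [0.5623 0.2369 0.2241] toolx [-0.997  0.077] tooly [0.077 0.997] shift [-0.06  0.32  6.21] F [1.1 0.3 0.1] gap 0.504 q1,7 [-42.  66.]
green 349 [0.618  0.1071 0.066 ] [0.605 0.095 0.12 ]
green 346 [0.6137 0.0508 0.066 ] [0.601 0.042 0.118]
green 340 [ 0.6097 -0.005   0.066 ] [ 0.597 -0.011  0.121]
red [426.1 280.7] 332 @.1215 [ 0.4491 -0.281   0.1215] depthpt [ 0.453 -0.291  0.069]
red [388.6 282.2] 311 @.1215 [ 0.4473 -0.2104  0.1215] depthpt [ 0.451 -0.216  0.069]
red [463.7 281.8] 344 @.1215 [ 0.4461 -0.3511  0.1215] depthpt [ 0.449 -0.364  0.072]
tray [ 429. -297.] [179. 269.] 3.5
```

View pics/c7.png

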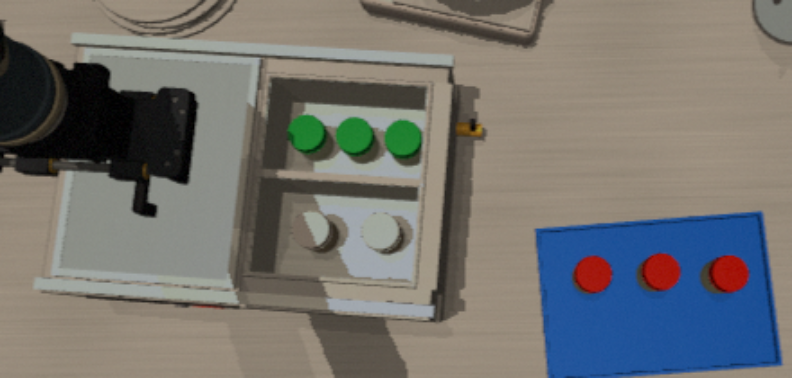

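Three green lids stand in the pan (305–405,135), all at lid height about 0.120. The whites are undisturbed and the reds stand in the tray. Now I'll pinch the grip.

>>> {"fn": "arm_command", "kwargs": {"deltas": [[0, 0, 0.2, 2, 0], [0, 0, 0, 2, 0], [0, 0, 0, 1.6, 0], [0, 0, 0, 0, 0], [0, 0, 0, 0, 0], [1, 0, 0, 0, 0], [1, 0, 0, 0, 0], [1, 0, 0, 0, 0], [1, 0, 0, 0, 0], [1, 0, 0, 0, 0], [1, 0, 0, 0, 0], [1, 0, 0, 0, 0]], "force": 25}}

```text
time_s: 45.7
ee_pos: [0.5632, 0.2396, 0.1694]
eef_rot: [[-0.997, 0.075, 0.0], [0.075, 0.997, 0.001], [-0.0, 0.001, -1.0]]
wrist_force: [0.2, 0.6, 0.8]
finger_gap: 0.133
```

>>> {"fn": "arm_command", "kwargs": {"deltas": [[1, 0, -1, 0, 0], [1, 0, -2, 0, 0], [1, 0, -2, 0, 0], [1, 0, -2, 0, 0], [1, 0, -2, 0, 0], [1, 0, -2, 0, 0], [1, 0, -2, 0, 0], [1, 0, -2, 0, 0], [1, 0, -2, 0, 0], [1, 0, -1, 0, 0], [1, 0, -0.6, 0, 0], [1, 0, 0, 0, 0]]}}

```text
time_s: 46.7
ee_pos: [0.5476, 0.0518, 0.1693]
eef_rot: [[-0.997, 0.077, -0.003], [0.077, 0.997, -0.001], [0.003, -0.001, -1.0]]
wrist_force: [-7.0, -1.2, 6.8]
finger_gap: 0.132
```

>>> {"fn": "arm_command", "kwargs": {"deltas": [[1, 0, -0.3, 0, 0], [1, 0, -0.3, 0, 0], [1, 0, 0, 0, 0], [1, 0, 0, 0, 0]]}}

```text
time_s: 47.03
ee_pos: [0.5475, 0.0507, 0.1693]
eef_rot: [[-0.997, 0.073, -0.003], [0.073, 0.997, 0.004], [0.003, 0.004, -1.0]]
wrist_force: [-5.2, 5.7, 6.4]
finger_gap: 0.131
```

>>> {"fn": "arm_command", "kwargs": {"deltas": [[1, 0, -0.3, 0, 0], [1, 0, -0.2, 0, 0], [1, 0, 0, 0, 0], [1, 0, 0, 0, 0]]}}

```text
time_s: 47.37
ee_pos: [0.5475, 0.0508, 0.1693]
eef_rot: [[-0.998, 0.07, -0.002], [0.07, 0.997, 0.009], [0.002, 0.009, -1.0]]
wrist_force: [-4.3, 14.3, 6.6]
finger_gap: 0.135
```

It's at the shut stop: the force rises and nothing moves. I'll ease off, release and retreat.

>>> {"fn": "arm_command", "kwargs": {"deltas": [[1, 0, 0.6, 0, 0], [0, 0, 0, 0, 0], [0, 0, 0, 0, 0], [0, 0, 0, 0, 0], [0, 0, 0, -2, 0], [0, 0, 0, -3.5, 0], [0, 0, 0, -3.5, 0], [0, 0, 3, -3, 0], [0, 0, 3.8, 0, 0], [0, 0, 3.8, 0, 0], [0, 0, 3.8, 0, 0], [0, 0, 3.8, 0, 0]]}}

```text
time_s: 48.37
ee_pos: [0.5628, 0.2308, 0.2886]
eef_rot: [[-0.997, 0.076, 0.001], [0.076, 0.997, 0.0], [-0.001, 0.0, -1.0]]
wrist_force: [1.4, 0.1, 0.3]
finger_gap: 0.499
```

>>> {"fn": "arm_command", "kwargs": {"deltas": [[0, 0, 3.5, 0, 0], [0, 0, 3.5, 0, 0], [0, 0, 2, 0, 0], [0, 0, 0, 0, 0], [0, 0, 0, 0, 0], [0, 0, 0, 0, 0]]}}

```text
time_s: 48.87
ee_pos: [0.5698, 0.3176, 0.2881]
eef_rot: [[-0.997, 0.077, 0.0], [0.077, 0.997, -0.002], [-0.0, -0.002, -1.0]]
wrist_force: [-0.4, -0.7, -0.3]
finger_gap: 0.503
```

```bash
python3 -c "
from h import *
go(.5477,.05,.3)
d=scene('t15');i=d['image'][130:340,60:500,::-1];cv2.imwrite('pics/c8.png',cv2.resize(i,None,fx=1.8,fy=1.8))
P=[]
for v in range(190,265):
  for u in range(215,275):
    p=px(d,u,v)
    if .192<p[2]<.2 and d['image'][v,u].astype(int).sum()<140: P.append(p)
P=np.array(P);q=P.mean(0)[:2]-C;print('grip',len(P),P.mean(0).round(4),'y\'',(q@B).round(4))"
```

```text
t 48.9 tcp [0.5698 0.3176 0.2881] toolx [-0.997  0.077] tooly [0.077 0.997] shift [  0.14 -26.86  -1.15] F [-0.4 -0.7 -0.3] gap 0.503 q1,7 [-45.  59.]
red [426.  280.7] 326 @.1215 [ 0.4492 -0.2808  0.1215] depthpt [ 0.453 -0.291  0.069]
red [388.6 282.1] 311 @.1215 [ 0.4474 -0.2104  0.1215] depthpt [ 0.451 -0.216  0.069]
red [463.8 281.8] 340 @.1215 [ 0.4461 -0.3514  0.1215] depthpt [ 0.45  -0.365  0.069]
tray [ 429. -296.] [179. 269.] 3.6
grip 364 [0.5492 0.0516 0.1951] y' -0.0926
```

View pics/c8.png

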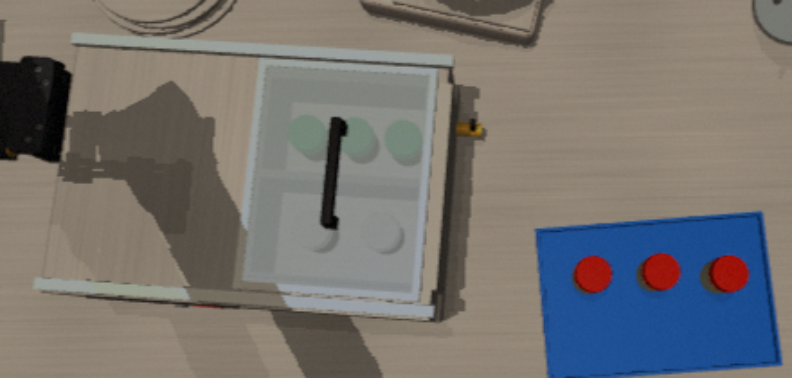

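The cover looks shut. I'll compare its grip position with the full-open picture to confirm the 190 mm travel, then hand in.

```bash
python3 -c "
from h import *
def g(tag,u0,u1):
  d=dict(np.load('pics/%s.npz'%tag));P=[]
  for v in range(180,265):
    for u in range(u0,u1):
      p=px(d,u,v)
      if .185<p[2]<.205 and d['image'][v,u].astype(int).sum()<140: P.append(((p[:2]-C)@A,(p[:2]-C)@B))
  P=np.array(P);k=abs(P[:,0])<.04;print(tag,k.sum(),np.median(P[k],0).round(4));return np.median(P[k],0)[1]
a=g('t2',125,160);b=g('t15',215,275);g('t0',215,275);print('travel',a-b)"
```

```text
t2 296 [-0.001   0.0954]
t15 278 [ 0.0001 -0.0925]
t0 278 [-0.0002 -0.0722]
travel 0.18798161726973522
```

```bash
python3 -c "
from workcell import robot
print(robot.finish_job())"
```

```text
the job is handed in; nothing more can be done
None
```

The changeover is done and handed in at about 49 s. I slid the cover fully open, moved all three red-lidded jars upright into the blue tray and stood all three green-lidded jars on the bottom of the same pan. I then slid the cover shut and backed the robot off.

**What went wrong along the way**
- **Height reading:** my first pinch of the cover grip closed above the bar. The images showed the reported tool height was about 35 mm too low. I corrected every later height for that, and contact came where predicted.
- **Tray knocked:** the tray was pushed about 7 mm aside during the run; its jars stayed upright.

**Last checks**
- **Red jars:** all three lids were about 69 mm above the counter inside the tray, as expected for standing jars.
- **Green jars:** all three lids were about 120 mm above the counter, against 121.5 mm expected for jars standing on the pan floor.
- **White jars:** they showed no visible change.
- **Cover:** I felt the end stop at both ends, and the tool travelled 189.7 mm between them. The camera measured 188 mm for the grip, about 2 mm short. I put that down to viewing angle and calibration and did not nudge the cover again.

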